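Free the jaw and rack the finished guitar bridge

ROBOT

A 6-joint arm with a two-finger parallel gripper is mounted at the origin on the work surface. World frame = base frame: x ahead of the robot, y to its left, z up, the work surface at z = 0. Lengths are in m, angles in rad, forces in N, time in s.
With the tool pointing down it reaches from about 0.35 to 0.85 m from the base axis. Payload 8.1 kg.
Tool frame: the origin (TCP) lies on the centre line of the jaws, within the pads' length; the fingertips stand 19 mm ahead of it and the grasp point (between the pads) is the TCP (robot.tips_ahead is the distance from the TCP to the fingertips, in m); y points along the fingers, z is the direction in which the jaws open and shut, and the axes are right-handed (so a half turn about y gives the same grasp; the last joint's range is limited). The gripper opens to 93 mm and grips with 3 to 60 N. Pads are 15 mm wide; open, the fingers measure 128 mm over their backs; the gripper's body (75 mm by 188 mm) begins 65 mm behind the grasp point.
Start: joints at [1.134, 0.13, 1.488, -0, 1.523, -0.085], TCP at [0.207, 0.563, 0.238] pointing down, gripper open.
Joint ranges: [-2.96, 2.96], [-0.89, 2.26], [0.02, 2.5], [-1.34, 4.48], [0, 2.73], [-2.66, 2.66]. Speed limits (rad/s): [2.39, 2.39, 2.79, 3.14, 3.14, 3.14].

INTERFACE

Orientations are given as a rotation vector (axis times angle).
In Python, from plant import robot, imaging, models gives the robot as it stands.
- The arm moves only by the tool carry_out, never from a script. Its argument "motion" is one flat list of numbers, 7 for each row, row after row: the shift along the tool's x, y, z in m, then the turn, a rotation vector about the tool's x, y, z in degrees, then the opening, from -1 (shut) to 1 (fully open). A call has exactly 5 rows; each row shifts and turns the pose as measured when the row begins, along the tool's axes as they then stand; what a row does not reach is not made up. A row lasts 1/10 s, in which the tool goes at most 50 mm and 8.59 degrees, less where a joint would pass 70% of its speed; a pose out of reach is approached as far as the arm can. A call is refused whole if a number of a shift passes 0.05 or a number of a turn 8.59, either way. A call with a gripper value outside its range is refused whole. The fingers move at their own pace and stop on an object; "squeeze" is the grip in N (left out, the last holds). Time passes only in rows, so rows that do not move let the fingers close, or fill a call up. It gives the time, the measured TCP pose, the force and the opening at its end, in the units of the state.
- robot.read_state(): the state, without advancing time (a new reading comes with each control period).
- imaging.read_camera(name): name is "side" or "top"; returns the picture (400x640x3 uint8, blue, green, red); there is no depth.
- imaging.camera_model(name): a dict with "K" (3x3 intrinsics, pixels), "position" and "orientation" of the camera in the world. Camera axes: x right, y down, z forward; pixel columns grow to the right and rows downward; lengths in m; the calibration is good to about 2 mm. A picture is of the moment at which its call begins. camera_model takes no time and is no camera call.
- robot.close_job(): hands the job in, once; it reports no verdict.
Trained networks look in the newest picture that a camera, given by its name, has taken for a name from the list of things; names that differ only in an ending like _2 or _b are one class to them, and where a whole thing is asked for, a point or a joint stands for the part that bears it (a point fixed in the world has none). Each returns a list of dicts, best first, with "confidence" (0 to 1); they miss things now and then, are a little off and sometimes report something else, mostly with a low value. They report only what shows in the picture. A call takes as long as a camera call. They do not tell look-alikes from the thing itself.
- models.outline_of(camera, thing): "pixels" (400x640 bool, what is visible of it) and "pixel" ([column, row] in pixels, amid what is visible of it).
The state is a dict: "t": time; "q": joint angles; "dq": joint speeds; "joint_torque": joint torques, N m; "tool_pos": TCP position; "orientation": TCP orientation; "force": force on the tool from outside, world axes, zero at the start; "wrist_torque": the same for the moment, N m; "opening": finger opening in m.
Only numpy, scipy, OpenCV 4.12 (cv2) and the standard library are available. Lean on these libraries where they do the work, as an engineer would, in place of code of your own. Each camera call takes 0.05 s, during which the arm holds its last target.

TASK

The finished dark guitar bridge is clamped in the jig: turn the red clamp knob anticlockwise (seen from above) as far as it goes, slide the jaw fully back, then lift the bridge out. Lay it gently, right way up, across both cork strips in the empty half of the rack tray, beside the one already there. Leave the jaw back and the knob loose, and do not disturb anything else.

Things in the scene. Friction and masses are not known exactly. Their poses are not given: they have to be found in the camera images.
- jig: Fixed plywood jig, base 260 (x) x 130 x 18 mm; origin on the bench below its middle; its x axis points the way the jaw opens. Cork bed (26 mm wide in x, 120 in y, top 38 mm above the bench) at x = -45 mm carries the bridge. Two fence posts 26 mm wide (y = +-50 mm, faces at x = -62 mm, top at 48 mm) back it on the -x side, with a 74 mm gap between for a finger.
- jaw (a joint): Sliding jaw, m: 0 = shut on the bridge, 0.065 = fully back (to the jig's +x). Wooden block 85 mm long, 70 mm wide, with an aluminium top plate 61.5 mm above the bench whose lip hangs 10 mm over the bridge when shut. Locked while the knob is tight; slides with 3 N when free. May be slid by holding the knob.
- clamp_knob (a joint): Clamp knob on the jaw, rad: 0 = tight, grows anticlockwise seen from above, stop at 1.35 = loose (the jaw is freed from about 0.95). Starts between 0 and 0.25. Needs about 0.15 N m.
- knob_grip (a point): Middle of the knob's red grip bar, on its turning axis, 84 mm above the bench; moves with the jaw, turns with the knob. Bar 76 mm long, 16 mm thick, 26 mm high (71 to 97 mm above the bench). The bar's length lies along this point's y axis turned by -0.675 rad about vertical, that is the jig's y axis turned by (joint value - 0.675) rad.
- jaw_lip (a point): Middle of the front edge of the jaw's lip, 57.5 mm above the bench, moves with the jaw; at jig x = -38.5 mm when shut.
- bridge: The finished guitar bridge in the jig, dark wood: bar 180 mm long (its y), 32 mm wide (its x), 8 mm high, with a raised middle block 80 mm long that makes it 14 mm high, pale saddle strip on top. Origin: centre of its underside; z up. About 90 g.
- tray: Fixed green-painted wooden rack tray, 200 (x) x 240 (y) x 30 mm, walls 6 mm, inner floor 6 mm up. Origin: centre of its underside. Two cork strips 20 mm wide run along x at y = +-65 mm, top 20 mm above the bench. Bridges lie along the tray's y, across both strips. The half at -x is empty.
- tray_empty (a point): Middle of the empty half of the tray at the height of the cork strips' tops (tray x = -45 mm, y = 0, z = 20 mm): where the bridge's underside centre goes.
- other_bridge: A bridge of the same shape in lighter brown wood already lying in the tray's +x half. Leave it.
- chisel: Bystander: chisel with blue handle, 260 mm, lying.
- block_plane: Bystander: blue block plane, 150 x 45 x 60 mm.
- calculator: Bystander: black calculator, 130 x 80 x 16 mm.
- glue: Bystander: white glue bottle, 56 mm wide, 150 mm high, red cap.
- offcut: Bystander: red-brown offcut, 30 x 110 x 14 mm, near the jig's fence end.
- pencil: Bystander: flat red carpenter's pencil, 180 x 14 x 8 mm, between jig and tray.
- sanding_block: Bystander: cork sanding block, 60 x 100 x 30 mm.
Mind the look-alikes: they are no part of the job. Leave any yellow look-alike of the bridge alone.

How it is judged:
By the outcome, as a careful person would: the job done as asked, in the order asked, and still so for the second after the job is handed in, with the robot touching nothing.
It also fails if it takes over 51 s, if anything falls off the work surface, if the arm or the gripper's body presses on something with over 40 N, if the wrist force passes 120 N, or if a joint passes its speed limit or range.

## Working session

There is one attempt and no reset: what is moved stays moved. The work goes in short steps, Python scripts to look and compute and a tool call to move; the robot and the scene stay as the last step left them, time stands still between calls to the robot, and variables do not carry over. Pictures are saved under pics/ and viewed, and the job is handed in when it is done.

Besides the shell and the picture viewer there is one more tool, called after ">>>" in YAML: its name, and indented under it one key for each argument. carry_out: Moves the arm, as the interface text tells. Its arguments: {"type":"object","properties":{"motion":{"type":"array","items":{"type":"number"}},"squeeze":{"type":"number"}},"required":["motion"]}

```bash
ls; mkdir -p pics; python3 - <<'E'
from plant import robot, imaging, models
import cv2,numpy as np
for n in("top","side"):
    im=imaging.read_camera(n); cv2.imwrite(f"pics/{n}0.png",im)
    m=imaging.camera_model(n); print(n,m)
print(robot.read_state())
E
```

```text
pics
top {'K': array([[507.14574671,   0.        , 309.34287297],
       [  0.        , 507.14574671, 196.82111133],
       [  0.        ,   0.        ,   1.        ]]), 'position': array([ 0.3943855 , -0.00762543,  1.39377561]), 'orientation': array([-2.1740711 ,  2.1704473 , -0.05835114])}
side {'K': array([[456.51176742,   0.        , 326.82770035],
       [  0.        , 456.51176742, 207.73680274],
       [  0.        ,   0.        ,   1.        ]]), 'position': array([ 0.46096151, -0.96895409,  0.74479688]), 'orientation': array([-2.18524791,  0.05149951, -0.01950535])}
{'t': 0.1, 'q': array([ 1.13360544e+00,  1.31081590e-01,  1.48919510e+00, -2.00375763e-05,
        1.52299641e+00, -8.53902418e-02]), 'dq': array([-6.75005647e-05, -2.63240485e-03, -2.75373201e-03, -2.40072037e-03,
        1.03047833e-03, -5.83032276e-04]), 'joint_torque': array([-2.92903287e-04, -5.61332738e+01, -4.93102241e+01,  7.68645597e-02,
        2.90176825e-02, -6.33788864e-05]), 'tool_pos': array([0.20652406, 0.56281129, 0.23668117]), 'orientation': array([-1.55474425,  0.27643402, -0.27577959]), 'force': array([0.98881854, 0.12106129, 0.32226652]), 'wrist_torque': array([-0.04965552,  0.05089702,  0.0049091 ]), 'opening': 0.0926347183501498}
```

View pics/top0.png

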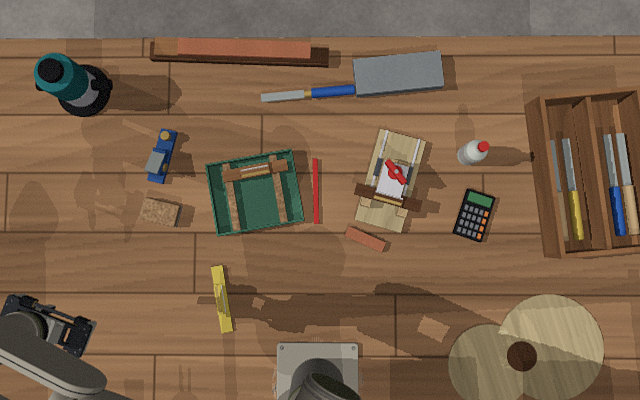

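View pics/side0.png

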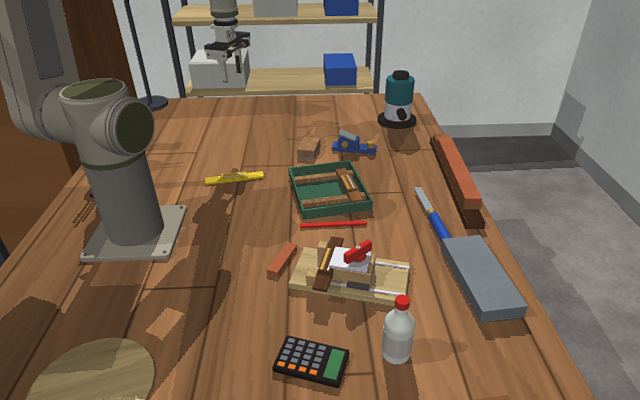

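```bash
python3 - <<'E'
import cv2,numpy as np
a=cv2.imread("pics/top0.png"); b=cv2.imread("pics/side0.png")
cv2.imwrite("pics/c1.png",cv2.resize(a[120:255,340:440],None,fx=5.5,fy=4.4*1.25/1.0 if 0 else 4.4,interpolation=cv2.INTER_CUBIC))
cv2.imwrite("pics/c2.png",cv2.resize(a[140:245,195:330],None,fx=5.5,fy=5.5,interpolation=cv2.INTER_CUBIC))
cv2.imwrite("pics/c3.png",cv2.resize(b[225:310,260:420],None,fx=5,fy=5,interpolation=cv2.INTER_CUBIC))
E
```

```text
(no output)
```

View pics/c1.png

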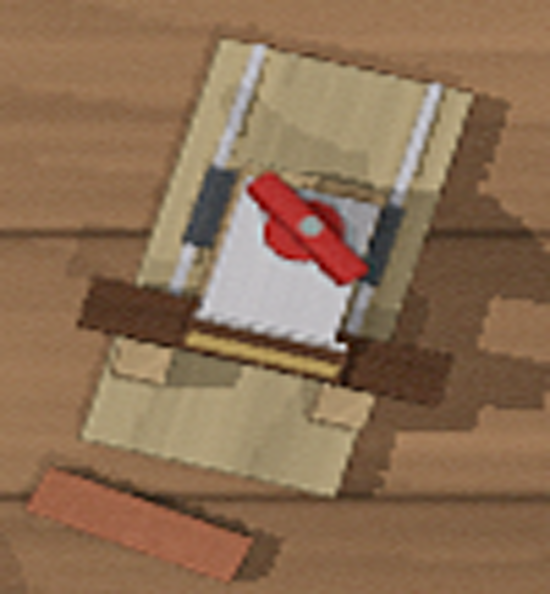

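View pics/c2.png

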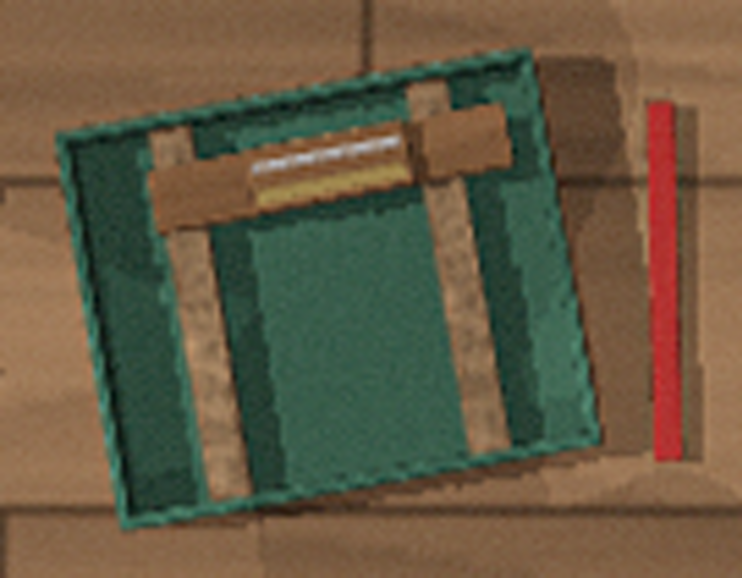

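View pics/c3.png

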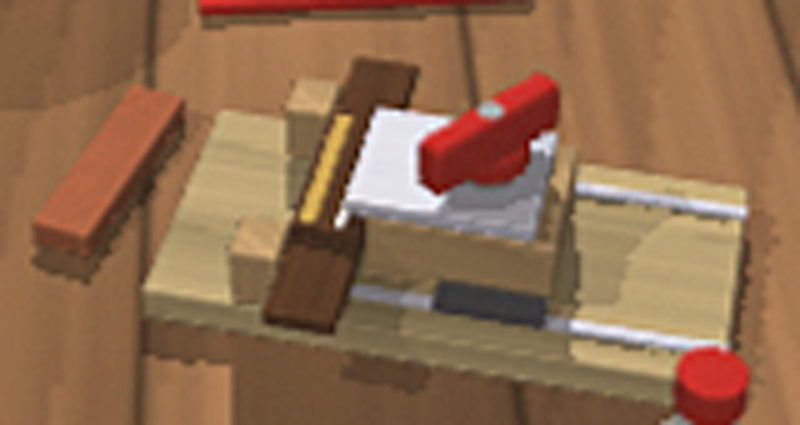

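```bash
cat > h.py <<'E'
import numpy as np,cv2
from scipy.optimize import least_squares
from scipy.spatial.transform import Rotation as R
CAM={'top':dict(K=np.array([[507.14574671,0,309.34287297],[0,507.14574671,196.82111133],[0,0,1]]),p=np.array([0.3943855,-0.00762543,1.39377561]),o=np.array([-2.1740711,2.1704473,-0.05835114])),
'side':dict(K=np.array([[456.51176742,0,326.82770035],[0,456.51176742,207.73680274],[0,0,1]]),p=np.array([0.46096151,-0.96895409,0.74479688]),o=np.array([-2.18524791,0.05149951,-0.01950535]))}
def proj(c,P):
    m=CAM[c]; q=(np.atleast_2d(P)-m['p'])@R.from_rotvec(m['o']).as_matrix()
    u=q@m['K'].T; return u[:,:2]/u[:,2:]
def ray(c,px,z):
    m=CAM[c]; d=R.from_rotvec(m['o']).as_matrix()@np.linalg.inv(m['K'])@np.array([px[0],px[1],1.])
    return m['p']+d*(z-m['p'][2])/d[2]
def T(pose,L):
    x,y,a=pose; L=np.atleast_2d(L); c,s=np.cos(a),np.sin(a)
    return np.c_[x+c*L[:,0]-s*L[:,1],y+s*L[:,0]+c*L[:,1],L[:,2]]
def fit(obs,x0):
    def f(p): return np.concatenate([(proj(c,T(p,[l]))[0]-px) for c,l,px in obs])
    r=least_squares(f,x0,loss='soft_l1'); return r.x,r.fun.reshape(-1,2)
def un(crop,off,s): return (np.array(crop)+.5)/np.array(s)-.5+np.array(off)
E
python3 - <<'E'
from h import *
u1=lambda a,b:un((a,b),(340,120),(5.5,4.4)); u2=lambda a,b:un((a,b),(195,140),5.5); u3=lambda a,b:un((a,b),(260,225),5)
J=[('top',(.13,.065,.018),u1(222,40)),('top',(.13,-.065,.018),u1(472,95)),('top',(-.13,.065,.018),u1(82,437)),('top',(-.13,-.065,.018),u1(335,495)),
('side',(-.13,.065,.018),u3(222,112)),('side',(-.13,-.065,.018),u3(148,290)),('side',(.13,.065,.018),u3(747,190))]
for nm,o in(('both',J),('top',J[:4]),('side',J[4:])):
    p,f=fit(o,[.45,-.2,-.2]);print(nm,p,np.round(f,1).tolist())
Tt=[('top',(.1,.12,.03),u2(60,135)),('top',(.1,-.12,.03),u2(530,50)),('top',(-.1,.12,.03),u2(125,527)),('top',(-.1,-.12,.03),u2(600,440))]
p,f=fit(Tt,[.45,.2,.2]);print('tray',p,np.round(f,1).tolist())
E
```

```text
both [ 0.54561265 -0.19797576 -0.27585683] [[0.2, -0.9], [0.7, -0.7], [0.1, 0.2], [0.6, 0.2], [-0.5, -1.4], [-1.3, -0.6], [0.6, -1.1]]
top [ 0.54489    -0.19683775 -0.27774914] [[-0.2, -0.6], [0.4, -0.3], [-0.4, 0.4], [0.1, 0.5]]
side [ 0.54670581 -0.20103189 -0.27342047] [[-0.1, -0.5], [-0.8, 0.5], [1.3, -0.4]]
tray [0.51144585 0.17147035 0.18231414] [[-0.8, -0.5], [0.4, -0.9], [-0.5, 0.7], [0.8, 0.5]]
```

```bash
python3 - <<'E'
from h import *
from plant import robot
u1=lambda a,b:un((a,b),(340,120),(5.5,4.4)); u2=lambda a,b:un((a,b),(195,140),5.5); u3=lambda a,b:un((a,b),(260,225),5)
J=np.array([.5453,-.1978,-.2765]); TR=np.array([.5114,.1715,.1823])
def inv(p,W):
    c,s=np.cos(p[2]),np.sin(p[2]); d=W[:2]-p[:2]; return np.array([c*d[0]+s*d[1],-s*d[0]+c*d[1]])
print('bolt top',inv(J,ray('top',u1(311,226),.099)),'side',inv(J,ray('side',u3(490,110),.099)))
e1=ray('top',u1(262,182),.097);e2=ray('top',u1(355,277),.097); print('bar ends',inv(J,e1),inv(J,e2))
d=inv(J,e1)-inv(J,e2); print('len',np.linalg.norm(d),'ang',np.arctan2(-d[0],d[1]), 'j=',np.arctan2(-d[0],d[1])+.675)
for n,q in dict(TL=(92,278),BL=(77,325),TR=(453,353),BR=(440,405)).items(): print('bridge',n,inv(J,ray('top',u1(*q),.046)))
for n,q in dict(TL=(148,172),BL=(160,233),TR=(500,103),BR=(513,165)).items(): print('other',n,inv(TR,ray('top',u2(*q),.028)))
for n,q in dict(l=(185,345),r=(345,378)).items(): print('yel',n,inv(J,ray('top',u1(*q),.052)))
s=robot.read_state(); M=R.from_rotvec(s['orientation']).as_matrix(); print(M.round(3), np.arctan2(M[1,2],M[0,2]))
img=cv2.resize(cv2.imread('pics/top0.png')[110:260,190:450],None,fx=3,fy=3,interpolation=cv2.INTER_CUBIC)
def box(P,x0,x1,y0,y1,z,col):
    p=proj('top',T(P,[(x0,y0,z),(x1,y0,z),(x1,y1,z),(x0,y1,z)])); p=((p+.5-[190,110])*3-.5).round().astype(int)
    cv2.polylines(img,[p],True,col,1)
box(J,-.13,.13,-.065,.065,.018,(255,0,0)); box(J,-.061,-.029,-.09,.09,.046,(0,255,0)); box(J,-.0385,.0465,-.035,.035,.0615,(255,255,0))
for y in(-.05,.05): box(J,-.088,-.062,y-.013,y+.013,.048,(0,0,255))
box(TR,-.1,.1,-.12,.12,.03,(255,0,0)); 
for y in(-.065,.065): box(TR,-.094,.094,y-.01,y+.01,.02,(0,255,255))
box(TR,-.061,-.029,-.09,.09,.028,(0,255,0));
cv2.imwrite('pics/ov.png',img)
E
```

```text
bolt top [0.01419417 0.00042903] side [ 0.01536726 -0.00429332]
bar ends [0.03326306 0.02896715] [-0.00873636 -0.02727923]
len 0.07019691195317024 ang -0.641388680838338 j= 0.033611319161662045
bridge TL [-0.03661079  0.08807531]
bridge BL [-0.06611767  0.08736903]
bridge TR [-0.03289879 -0.09125693]
bridge BR [-0.06489819 -0.09339952]
other TL [0.07258565 0.07850865]
other BL [0.04157714 0.07768864]
other TR [ 0.0747308  -0.09906748]
other BR [ 0.04316716 -0.09997269]
yel l [-0.06412863  0.03446956]
yel r [-0.06228735 -0.04449254]
[[ 0.939 -0.001  0.345]
 [-0.345 -0.002  0.939]
 [-0.    -1.    -0.002]] 1.2189967569744473
```

View pics/ov.png

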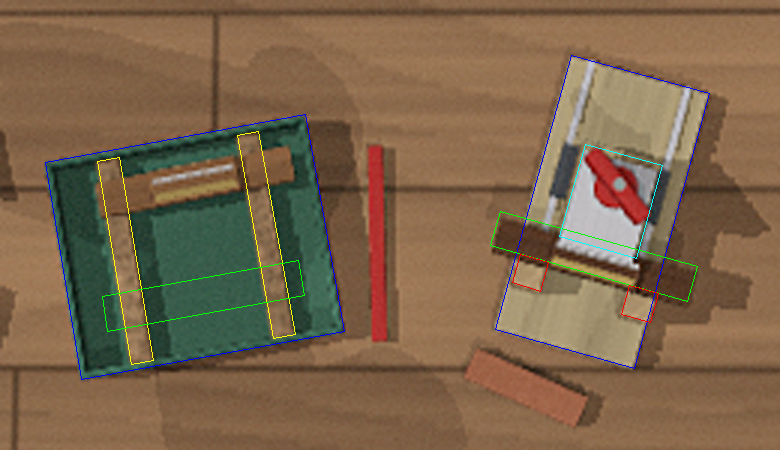

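```bash
python3 - <<'E'
from h import *
a=cv2.imread("pics/top0.png"); b=cv2.imread("pics/side0.png")
def crop(im,x0,x1,y0,y1,s,f):
    o=cv2.resize(im[y0:y1,x0:x1],None,fx=s,fy=s,interpolation=cv2.INTER_CUBIC)
    for x in range(x0,x1,10): cv2.putText(o,str(x),(int((x-x0+.5)*s),9),0,.3,(255,255,255)); cv2.line(o,(int((x-x0+.5)*s),10),(int((x-x0+.5)*s),16),(255,255,255))
    for y in range(y0,y1,10): cv2.putText(o,str(y),(0,int((y-y0+.5)*s)),0,.3,(255,255,255)); cv2.line(o,(20,int((y-y0+.5)*s)),(26,int((y-y0+.5)*s)),(255,255,255))
    cv2.imwrite(f,o)
crop(a,350,430,165,240,8,'pics/d1.png'); crop(b,285,375,228,305,8,'pics/d2.png')
E
```

```text
(no output)
```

View pics/d1.png

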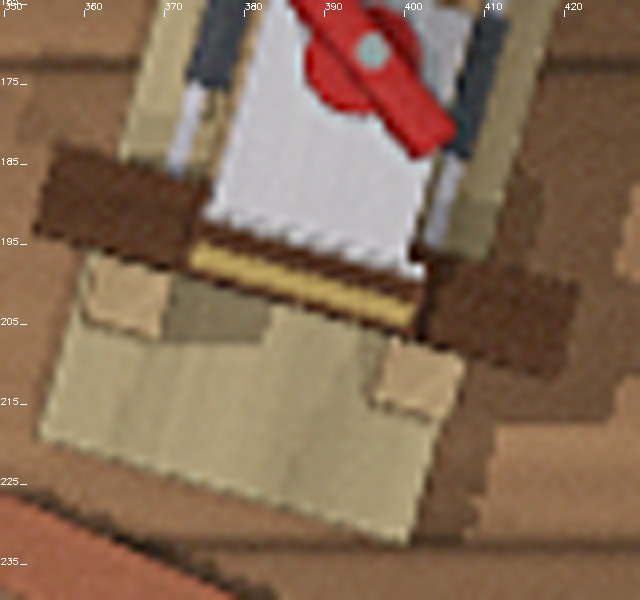

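View pics/d2.png

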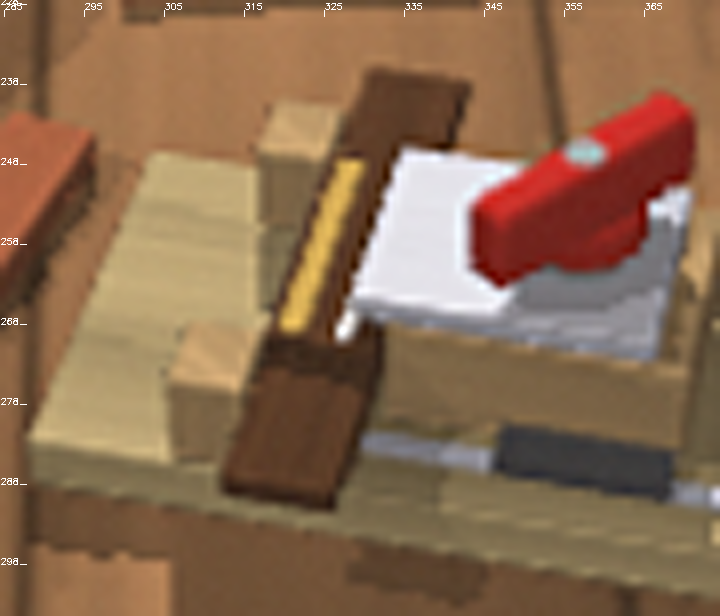

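```bash
python3 - <<'E'
from h import *
a=lambda x,y:un((x,y),(350,165),8); b=lambda x,y:un((x,y),(285,228),8)
top=[('top',(-.029,.09,.046),a(57,145)),('top',(-.061,.09,.042),a(32,232)),('top',(-.029,-.09,.046),a(578,285)),('top',(-.061,-.09,.042),a(553,375)),('top',(-.0385,.035,.0615),a(205,218)),('top',(-.0385,-.035,.0615),a(422,272))]
side=[('side',(-.061,.09,.046),b(368,68)),('side',(-.029,.09,.046),b(470,85)),('side',(-.061,-.09,.046),b(223,483)),('side',(-.029,-.09,.046),b(335,502)),('side',(-.0385,.035,.0615),b(405,149)),('side',(-.0385,-.035,.0615),b(352,310))]
for n,o in(('top',top),('side',side),('both',top+side)):
    p,f=fit(o,[.545,-.2,-.27]); print(n,p.round(4),f.round(1).tolist())
    for c,q in(('top',a(373,50)),('side',b(585,152))):
        W=ray(c,q,.098); d=W[:2]-p[:2]; cc,s=np.cos(p[2]),np.sin(p[2]); print(c,'bolt',W.round(4),(cc*d[0]+s*d[1]).round(4),(-s*d[0]+cc*d[1]).round(4))
E
```

```text
top [ 0.539  -0.1976 -0.2649] [[-0.3, -0.1], [-0.4, 0.7], [0.3, 0.1], [0.1, 0.6], [0.9, -0.9], [-0.4, -0.6]]
top bolt [ 0.5596 -0.2015  0.098 ] 0.0209 0.0016
side bolt [ 0.5593 -0.2048  0.098 ] 0.0215 -0.0016
side [ 0.54   -0.2032 -0.2704] [[0.1, -0.1], [0.2, -0.4], [-0.2, -0.1], [0.5, -0.1], [-0.2, 0.4], [-0.3, 0.4]]
top bolt [ 0.5596 -0.2015  0.098 ] 0.0184 0.0068
side bolt [ 0.5593 -0.2048  0.098 ] 0.019 0.0035
both [ 0.5397 -0.1997 -0.2681] [[0.4, -0.4], [0.3, 0.3], [1.0, -0.0], [0.8, 0.4], [1.7, -1.2], [0.4, -0.9], [-0.2, -1.0], [-0.1, -1.3], [-0.3, -1.2], [0.3, -1.3], [-0.5, -0.5], [-0.5, -0.6]]
top bolt [ 0.5596 -0.2015  0.098 ] 0.0197 0.0035
side bolt [ 0.5593 -0.2048  0.098 ] 0.0202 0.0002
```

```bash
cat >> h.py <<'E'
def plan(x,y,z,ang,vmax=.048,wmax=8.5,g=1,n=5,calls=1):
    from plant import robot
    s=robot.read_state(); M=R.from_rotvec(s['orientation']).as_matrix(); p=np.array(s['tool_pos'])
    ca=np.arctan2(M[1,2],M[0,2])
    print('t',round(s['t'],2),'pos',p.round(4),'ang',ca.round(4),'tilt',M[2,:].round(3),'F',np.round(s['force'],1),'tq',np.round(s['wrist_torque'],2),'op',round(s['opening'],4),'q',s['q'].round(2))
    Mt=np.array([[-np.sin(ang)*-1,0,np.cos(ang)],[-np.cos(ang),0,np.sin(ang)],[0,-1,0]])
    for c in range(calls):
      L=[]
      for i in range(n):
        d=np.array([x,y,z])-p; k=min(1,vmax/max(np.linalg.norm(d),1e-9)); st=M.T@(d*k)
        rv=R.from_matrix(M.T@Mt).as_rotvec(degrees=True); kk=min(1,wmax/max(np.linalg.norm(rv),1e-9)); rv=rv*kk
        L+=list(st.round(4))+list(rv.round(2))+[g]; p=p+d*k; M=M@R.from_rotvec(rv,degrees=True).as_matrix()
      for i in range(n): print(*[f'{float(v):g}' for v in L[7*i:7*i+7]],sep=',',end=',\n')
      print('->',p.round(4))
E
python3 -c "
from h import *
plan(.5595,-.203,.24,-.917,calls=4)"
```

```text
t 0.1 pos [0.2065 0.5628 0.2367] ang 1.219 tilt [-0.    -1.    -0.002] F [1.  0.1 0.3] tq [-0.05  0.05  0.  ] op 0.0926 q [ 1.13  0.13  1.49 -0.    1.52 -0.09]
0.0339,-0.0001,-0.034,0,8.5,0.01,1,
0.0385,-0.0001,-0.0286,0,8.5,0.01,1,
0.0423,-0.0001,-0.0226,0,8.5,0.01,1,
0.0452,-0.0002,-0.0161,0,8.5,0.01,1,
0.0471,-0.0002,-0.0092,0,8.5,0.01,1,
-> [0.307  0.3449 0.2376]
0.048,-0.0002,-0.0022,0,8.5,0.01,1,
0.0477,-0.0002,0.0049,0,8.5,0.01,1,
0.0465,-0.0002,0.0119,0,8.5,0.01,1,
0.0442,-0.0002,0.0187,0,8.5,0.01,1,
0.041,-0.0002,0.025,0,8.5,0.01,1,
-> [0.4074 0.1269 0.2386]
0.0368,-0.0002,0.0308,0,8.5,0.01,1,
0.0319,-0.0002,0.0359,0,8.5,0.01,1,
0.0262,-0.0002,0.0402,0,8.5,0.01,1,
0.02,-0.0002,0.0436,0,8.5,0.01,1,
0.0133,-0.0002,0.0461,0,3.38,0,1,
-> [ 0.5079 -0.0911  0.2395]
0.0106,-0.0002,0.0468,-0,-0,-0,1,
0.0106,-0.0002,0.0468,0,-0,0,1,
0.006,-0.0001,0.0266,0,-0,0,1,
0,0,0,0,-0,0,1,
0,0,0,0,-0,0,1,
-> [ 0.5595 -0.203   0.24  ]
```

Things that could pass for the bridge, by top pixel: dark bridge clamped in the jig (388,195), lighter brown one in the tray (257,170), yellow look-alike (221,298). I'm choosing the dark one in the jig, and the close crop d1 confirms it: dark bar on the bed, against the posts, under the white lip. The knob is the red bar at (396,172).

>>> carry_out:
  motion: [0.034, 0, -0.034, 0, 8.5, 0, 1, 0.0385, 0, -0.0285, 0, 8.5, 0, 1, 0.042, 0, -0.0225, 0, 8.5, 0, 1, 0.045, 0, -0.016, 0, 8.5, 0, 1, 0.047, 0, -0.009, 0, 8.5, 0, 1]

```text
t: 0.6
tool_pos: [0.3045, 0.3412, 0.2318]
orientation: [-1.405, 0.859, -0.857]
force: [1.1, -0.1, 0.5]
opening: 0.0931
```

>>> carry_out:
  motion: [0.048, 0, -0.002, 0, 8.5, 0, 1, 0.048, 0, 0.005, 0, 8.5, 0, 1, 0.0465, 0, 0.012, 0, 8.5, 0, 1, 0.044, 0, 0.0185, 0, 8.5, 0, 1, 0.041, 0, 0.025, 0, 8.5, 0, 1]

```text
t: 1.1
tool_pos: [0.4034, 0.1126, 0.2314]
orientation: [-1.073, 1.413, -1.417]
force: [1.5, 0.2, 0.6]
opening: 0.0932
```

```bash
python3 -c "
from h import *
plan(.5595,-.203,.22,-.917,calls=3)"
```

```text
t 1.1 pos [0.4034 0.1126 0.2314] ang -0.2807 tilt [ 0.009 -1.    -0.003] F [1.5 0.2 0.6] tq [-0.04  0.03 -0.04] op 0.0932 q [ 0.16 -0.37  1.96 -0.01  1.56  0.44]
0.0354,0.0018,0.0324,0.01,8.5,0.13,1,
0.0302,0.0017,0.0372,0.01,8.5,0.13,1,
0.0244,0.0016,0.0413,0.01,8.5,0.13,1,
0.018,0.0016,0.0445,0.01,8.5,0.13,1,
0.0113,0.0016,0.0466,0,2.46,0.04,1,
-> [ 0.5097 -0.1024  0.2236]
0.0093,0.0016,0.0471,0,-0,-0,1,
0.0093,0.0016,0.0471,0,-0,0,1,
0.0032,0.0005,0.016,0,-0,-0,1,
0,0,0,0,-0,0,1,
0,0,0,0,-0,-0,1,
-> [ 0.5595 -0.203   0.22  ]
0,0,0,0,-0,0,1,
0,0,0,0,-0,-0,1,
0,0,0,0,-0,0,1,
0,0,0,0,-0,-0,1,
0,0,0,0,-0,0,1,
-> [ 0.5595 -0.203   0.22  ]
```

>>> carry_out:
  motion: [0.0355, 0.002, 0.0325, 0, 8.5, 0.1, 1, 0.03, 0.0015, 0.037, 0, 8.5, 0.1, 1, 0.0245, 0.0015, 0.0415, 0, 8.5, 0.1, 1, 0.018, 0.0015, 0.0445, 0, 8.5, 0.1, 1, 0.0115, 0.0015, 0.0465, 0, 2.4, 0, 1]

```text
t: 1.6
tool_pos: [0.5102, -0.113, 0.2231]
orientation: [-0.617, 1.853, -1.854]
force: [0.2, 0.9, 0.3]
opening: 0.0931
```

>>> carry_out:
  motion: [0.009, 0.001, 0.046, 0, 0, 0, 0, 0.009, 0.001, 0.043, 0, 0, 0, 0, 0.0025, 0, 0.013, 0, 0, 0, 0, 0, 0, 0, 0, 0, 0, 0, 0, 0, 0, 0, 0, 0, 0]

```text
t: 2.1
tool_pos: [0.5548, -0.217, 0.2166]
orientation: [-0.613, 1.864, -1.859]
force: [-1.0, 0.5, -0.7]
opening: 0.0578
```

```bash
python3 -c "
from h import *
plan(.5595,-.203,.16,-.917,vmax=.025,g=0)"
```

```text
t 2.1 pos [ 0.5548 -0.217   0.2166] ang -0.9391 tilt [ 0.004 -1.    -0.004] F [-1.   0.5 -0.7] tq [-0.07  0.08 -0.04] op 0.0578 q [-0.46  0.13  1.52 -0.    1.49  0.48]
-0.0053,0.0242,-0.0036,0.24,-1.27,0.24,0,
-0.0052,0.0242,-0.0036,0,-0,-0,0,
-0.0018,0.0083,-0.0012,0,-0,0,0,
0,0,0,0,-0,0,0,
0,0,0,0,-0,0,0,
-> [ 0.5595 -0.203   0.16  ]
```

>>> carry_out:
  motion: [-0.005, 0.024, -0.0035, 0.2, -1.2, 0.2, 0, -0.005, 0.024, -0.0035, 0, 0, 0, 0, -0.001, 0.006, -0.001, 0, 0, 0, 0, 0, 0, 0, 0, 0, 0, 0, 0, 0, 0, 0, 0, 0, 0]

```text
t: 2.6
tool_pos: [0.5581, -0.1986, 0.1634]
orientation: [-0.629, 1.842, -1.842]
force: [-0.1, -0.1, 1.2]
opening: 0.0464
```

```bash
cat >> h.py <<'E'
def crop(im,x0,x1,y0,y1,s,f):
    o=cv2.resize(im[y0:y1,x0:x1],None,fx=s,fy=s,interpolation=cv2.INTER_CUBIC)
    for x in range(x0,x1,10): cv2.putText(o,str(x),(int((x-x0+.5)*s),9),0,.3,(255,255,255)); cv2.line(o,(int((x-x0+.5)*s),10),(int((x-x0+.5)*s),16),(255,255,255))
    for y in range(y0,y1,10): cv2.putText(o,str(y),(0,int((y-y0+.5)*s)),0,.3,(255,255,255)); cv2.line(o,(20,int((y-y0+.5)*s)),(26,int((y-y0+.5)*s)),(255,255,255))
    cv2.imwrite(f,o)
E
python3 -c "
from h import *
from plant import imaging
plan(.5595,-.203,.088,-.917,vmax=.025,g=0)
crop(imaging.read_camera('side'),260,420,190,310,5,'pics/e2.png')
crop(imaging.read_camera('top'),340,440,120,240,5,'pics/e1.png')
"
```

```text
t 2.6 pos [ 0.5581 -0.1986  0.1634] ang -0.9125 tilt [-0. -1.  0.] F [-0.1 -0.1  1.2] tq [-0.04  0.11 -0.03] op 0.0464 q [-0.43  0.15  1.6   0.    1.39  0.48]
0.0005,0.025,0.0014,-0.01,0.26,-0.03,0,
0.0005,0.025,0.0015,0,0,0,0,
0.0005,0.025,0.0015,0,0,0,0,
0,0.0006,0,0,0,0,0,
0,0,0,0,0,0,0,
-> [ 0.5595 -0.203   0.088 ]
```

View pics/e1.png

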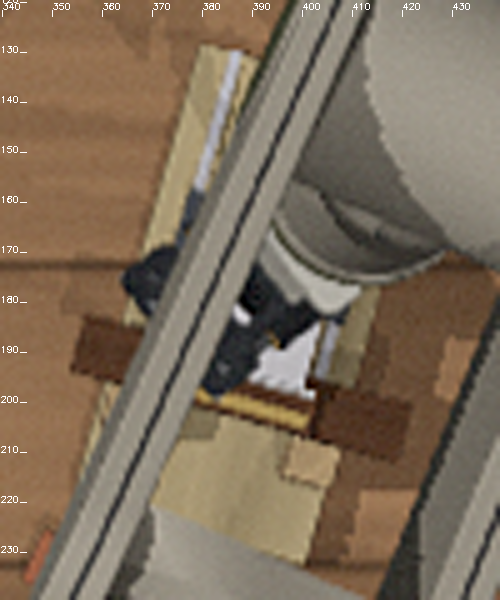

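View pics/e2.png

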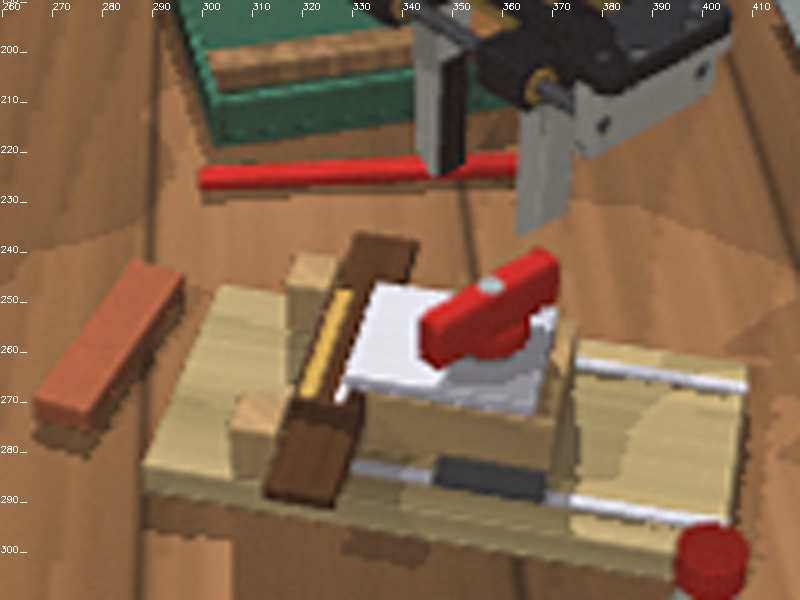

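```bash
python3 -c "
from h import *
P=np.array([.5581,-.1986,.1444]);z=np.array([np.cos(-.9125),np.sin(-.9125),0]);x=np.array([np.sin(-.9125),-np.cos(-.9125),0])
print(proj('side',[P]))
for s in(-1,1):
  for t in(.0232,.0407):
    print(s,t,proj('side',[P+s*z*t+x*.0075,P+s*z*t-x*.0075]).round(1).tolist())
print(proj('side',[[.5595,-.203,.098]]))
"
```

```text
[[357.58766903 228.0825564 ]]
-1 0.0232 [[347.7, 224.5], [352.8, 221.8]]
-1 0.0407 [[342.3, 220.8], [347.4, 218.1]]
1 0.0232 [[362.6, 234.6], [367.7, 231.8]]
1 0.0407 [[368.4, 238.6], [373.6, 235.7]]
[[357.71033067 246.02132551]]
```

>>> carry_out:
  motion: [0.0005, 0.024, 0.0015, 0, 0.2, 0, 0, 0.0005, 0.024, 0.0015, 0, 0, 0, 0, 0.0005, 0.015, 0.001, 0, 0, 0, 0, 0, 0.003, 0, 0, 0, 0, 0, 0, 0, 0, 0, 0, 0, 0]

```text
t: 3.2
tool_pos: [0.5639, -0.2057, 0.103]
orientation: [-0.616, 1.834, -1.85]
force: [0.6, -0.4, 0.0]
opening: 0.0462
```

```bash
python3 -c "
from h import *
from plant import imaging
plan(.5595,-.203,.088,-.917,vmax=.025,g=0)
crop(imaging.read_camera('side'),300,400,200,300,6,'pics/f2.png')
"
```

```text
t 3.2 pos [ 0.5639 -0.2057  0.103 ] ang -0.9171 tilt [-0.006 -1.     0.011] F [ 0.6 -0.4  0. ] tq [-0.08  0.21 -0.04] op 0.0462 q [-0.44  0.22  1.64  0.    1.27  0.48]
0.0019,0.0149,-0.0049,-0.62,-0,-0.34,0,
0,0,0,0,-0,0,0,
0,0,0,0,-0,-0,0,
0,0,0,0,-0,0,0,
0,0,0,0,-0,0,0,
-> [ 0.5595 -0.203   0.088 ]
```

View pics/f2.png

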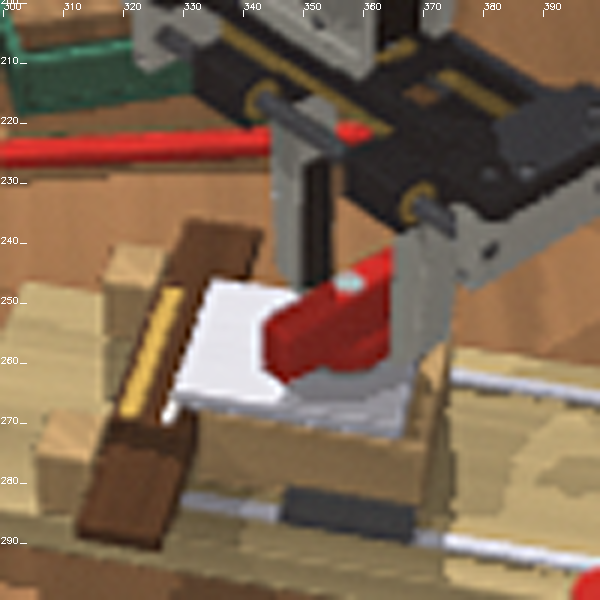

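>>> carry_out:
  motion: [0.002, 0.013, -0.005, -0.6, 0, -0.3, 0, 0, 0.002, 0, 0, 0, 0, 0, 0, 0, 0, 0, 0, 0, 0, 0, 0, 0, 0, 0, 0, -0.3, 0, 0, 0, 0, 0, 0, -0.5]
  squeeze: 15

```text
t: 3.75
tool_pos: [0.5619, -0.2014, 0.0951]
orientation: [-0.619, 1.843, -1.843]
force: [-4.1, 3.5, 4.6]
opening: 0.0375
```

```bash
python3 -c "
from h import *
plan(.5595,-.203,.088,-.917,vmax=.025,g=0)
"
```

```text
t 3.75 pos [ 0.5619 -0.2014  0.0951] ang -0.9165 tilt [-0.006 -1.     0.002] F [-4.1  3.5  4.6] tq [0.83 1.03 0.  ] op 0.0375 q [-0.43  0.23  1.65  0.    1.26  0.48]
0.0029,0.007,-0.0002,-0.11,0.03,-0.33,0,
0,0,0,-0,0,-0,0,
0,0,0,0,0,0,0,
0,0,0,0,0,0,0,
0,0,0,0,0,0,0,
-> [ 0.5595 -0.203   0.088 ]
```

```bash
python3 -c "
from h import *
from plant import imaging
crop(imaging.read_camera('side'),310,390,210,290,8,'pics/g2.png')
plan(.5595,-.203,.088,-.917,vmax=.025,g=0)
"
```

```text
t 3.8 pos [ 0.5619 -0.2016  0.095 ] ang -0.9164 tilt [-0.006 -1.     0.002] F [-7.3  9.   7.3] tq [ 1.74  1.66 -0.01] op 0.037 q [-0.43  0.23  1.65  0.    1.26  0.48]
0.0028,0.007,-0.0004,-0.13,0.03,-0.32,0,
0,0,0,-0,0,-0,0,
0,0,0,0,0,0,0,
0,0,0,0,0,0,0,
0,0,0,0,0,0,0,
-> [ 0.5595 -0.203   0.088 ]
```

View pics/g2.png

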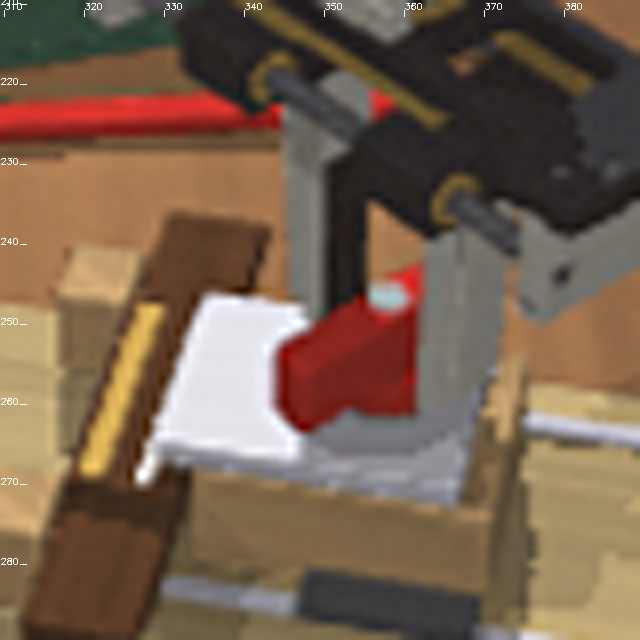

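```bash
python3 -c "
from h import *
P=np.array([.5619,-.2016,.076]);A=-.9164;z=np.array([np.cos(A),np.sin(A),0]);x=np.array([np.sin(A),-np.cos(A),0]);u=np.array([0,0,1])
for s in(-1,1):
  for t in(.0185,.036):
   for h in(0,.04):
    print(s,t,h,((proj('side',[P+s*z*t+x*.0075+h*u,P+s*z*t-x*.0075+h*u])-[310,210]+.5)*8).round().tolist())
K=np.array([.5595,-.203,.097])
for ang in(-.917,):
  b=np.array([-np.sin(ang),np.cos(ang),0]);n=np.array([np.cos(ang),np.sin(ang),0])
  for zz in(0,-.026):print('bar',zz,((proj('side',[K+b*.038+n*.008+u*zz,K+b*.038-n*.008+u*zz,K-b*.038-n*.008+u*zz,K-b*.038+n*.008+u*zz])-[310,210]+.5)*8).round().tolist())
"
```

```text
-1 0.0185 0 [[326.0, 328.0], [365.0, 305.0]]
-1 0.0185 0.04 [[330.0, 216.0], [370.0, 194.0]]
-1 0.036 0 [[284.0, 297.0], [324.0, 275.0]]
-1 0.036 0.04 [[287.0, 186.0], [327.0, 164.0]]
1 0.0185 0 [[418.0, 395.0], [457.0, 371.0]]
1 0.0185 0.04 [[423.0, 283.0], [464.0, 259.0]]
1 0.036 0 [[462.0, 428.0], [502.0, 404.0]]
1 0.036 0.04 [[469.0, 315.0], [510.0, 291.0]]
bar 0 [[505.0, 252.0], [465.0, 224.0], [263.0, 339.0], [302.0, 369.0]]
bar -0.026 [[500.0, 323.0], [461.0, 295.0], [261.0, 411.0], [300.0, 441.0]]
```

>>> carry_out:
  motion: [0, 0, 0, 0, 0, 0, 0, 0, 0, 0, 0, 0, 0, 0, 0.002, -0.01, 0, 0, 0, 0, 0, 0, 0, 0, 0, 0, 0, 0, 0, 0, 0, 0, 0, 0, 0]

```text
t: 4.3
tool_pos: [0.561, -0.2035, 0.1072]
orientation: [-0.618, 1.84, -1.845]
force: [0.3, -0.3, 0.1]
opening: 0.0464
```

```bash
python3 -c "
from h import *
from plant import imaging
crop(imaging.read_camera('side'),310,390,210,290,8,'pics/h2.png')
plan(.5595,-.203,.102,-.917,vmax=.025,g=0)
"
```

```text
t 4.35 pos [ 0.5613 -0.2036  0.1075] ang -0.9162 tilt [-0.007 -1.     0.005] F [-0.1 -0.5  0.7] tq [-0.08  0.15 -0.06] op 0.0465 q [-0.44  0.21  1.64  0.    1.28  0.48]
0.0011,0.0055,-0.0016,-0.3,0.05,-0.37,0,
0,0,0,0,-0,0,0,
0,0,0,0,-0,0,0,
0,0,0,0,-0,0,0,
0,0,0,0,-0,0,0,
-> [ 0.5595 -0.203   0.102 ]
```

View pics/h2.png

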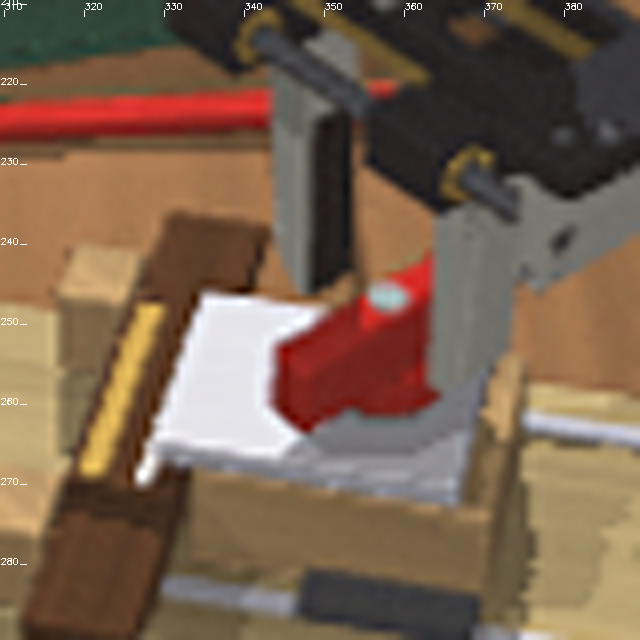

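>>> carry_out:
  motion: [0.001, 0.007, -0.001, -0.3, 0, -0.3, 0, 0, 0, 0, 0, 0, 0, -0.3, 0, 0, 0, 0, 0, 0, -0.7, 0, 0, 0, 0, 0, 0, -0.8, 0, 0, 0, 0, 0, 0, -0.9]
  squeeze: 15

```text
t: 4.85
tool_pos: [0.5603, -0.2034, 0.101]
orientation: [-0.624, 1.845, -1.844]
force: [-0.7, 0.2, -0.4]
opening: 0.0193
```

```bash
python3 -c "
from h import *
plan(.5595,-.203,.102,-.917,vmax=.025,g=0)
"
```

```text
t 4.85 pos [ 0.5603 -0.2034  0.101 ] ang -0.9163 tilt [-0.002 -1.    -0.   ] F [-0.7  0.2 -0.4] tq [-0.08  0.11  0.01] op 0.0193 q [-0.44  0.22  1.64  0.    1.28  0.48]
0.0004,-0.001,-0.0008,0,0.04,-0.1,0,
0,0,0,-0,-0,0,0,
0,0,0,0,-0,0,0,
0,0,0,0,-0,0,0,
0,0,0,0,-0,0,0,
-> [ 0.5595 -0.203   0.102 ]
```

Well centred and free. Close fully.

>>> carry_out:
  motion: [0, 0, 0, 0, 0, 0, -1, 0, 0, 0, 0, 0, 0, -1, 0, 0, 0, 0, 0, 0, -1, 0, 0, 0, 0, 0, 0, -1, 0, 0, 0, 0, -1, 0, -1]
  squeeze: 30

```text
t: 5.35
tool_pos: [0.56, -0.2028, 0.1011]
orientation: [-0.64, 1.834, -1.831]
force: [-0.8, 2.1, 2.7]
opening: 0.0159
```

```bash
python3 -c "
from h import *
plan(.5595,-.203,.102,.45,vmax=.025,g=-1)
"
```

```text
t 5.35 pos [ 0.56   -0.2028  0.1011] ang -0.8981 tilt [-0.001 -1.    -0.001] F [-0.8  2.1  2.7] tq [ 0.14  0.33 -0.2 ] op 0.0159 q [-0.43  0.22  1.64  0.    1.28  0.46]
0.0005,-0.0009,-0.0002,0,-8.5,-0.01,-1,
0,0,0,0,-8.5,-0.01,-1,
0,0,0,0,-8.5,-0.01,-1,
0,0,0,0,-8.5,-0.01,-1,
0,0,0,0,-8.5,-0.01,-1,
-> [ 0.5595 -0.203   0.102 ]
```

>>> carry_out:
  motion: [0, 0, 0, 0, -6, 0, -1, 0, 0, 0, 0, -6, 0, -1, 0, 0, 0, 0, -6, 0, -1, 0, 0, 0, 0, -6, 0, -1, 0, 0, 0, 0, -6, 0, -1]

```text
t: 5.85
tool_pos: [0.5605, -0.2031, 0.1011]
orientation: [-1.019, 1.464, -1.463]
force: [-0.1, 1.8, 2.8]
opening: 0.0156
```

```bash
python3 -c "
from h import *
plan(.5595,-.203,.102,.45,vmax=.025,g=-1)
"
```

```text
t 5.85 pos [ 0.5605 -0.2031  0.1011] ang -0.3528 tilt [-0.002 -1.     0.001] F [-0.1  1.8  2.8] tq [ 0.16  0.21 -0.23] op 0.0156 q [-0.44  0.22  1.64  0.    1.28 -0.08]
0.0002,-0.0009,-0.0009,-0.02,-8.5,-0.02,-1,
0,0,0,-0.02,-8.5,-0.02,-1,
0,0,0,-0.02,-8.5,-0.02,-1,
0,0,0,-0.02,-8.5,-0.02,-1,
0,0,0,-0.02,-8.5,-0.02,-1,
-> [ 0.5595 -0.203   0.102 ]
```

>>> carry_out:
  motion: [0, 0, 0, 0, -6, 0, -1, 0, 0, 0, 0, -6, 0, -1, 0, 0, 0, 0, -6, 0, -1, 0, 0, 0, 0, -6, 0, -1, 0, 0, 0, 0, -6, 0, -1]

```text
t: 6.35
tool_pos: [0.561, -0.2032, 0.1011]
orientation: [-1.292, 1.062, -1.063]
force: [-0.1, 1.6, 2.8]
opening: 0.0156
```

>>> carry_out:
  motion: [0, 0, 0, 0, -4, 0, -1, 0, 0, 0, 0, -4, 0, -1, 0, 0, 0, 0, -3, 0, -1, 0, 0, 0, 0, -3, 0, -1, 0, 0, 0, 0, -3, 0, -1]

```text
t: 6.85
tool_pos: [0.5613, -0.2033, 0.1011]
orientation: [-1.404, 0.823, -0.827]
force: [-0.4, -1.6, 2.7]
opening: 0.0164
```

```bash
python3 -c "
from h import *
plan(.5595,-.203,.102,.45,vmax=.025,g=-1)
"
```

```text
t 6.85 pos [ 0.5613 -0.2033  0.1011] ang 0.5105 tilt [-0.    -1.     0.005] F [-0.4 -1.6  2.7] tq [-0.32  0.03 -0.77] op 0.0164 q [-0.44  0.22  1.64  0.    1.28 -0.95]
-0.0011,-0.0009,-0.0014,-0.27,3.46,-0.03,-1,
0,0,0,0,0,0,-1,
0,0,0,0,-0,-0,-1,
0,0,0,0,-0,0,-1,
0,0,0,0,-0,-0,-1,
-> [ 0.5595 -0.203   0.102 ]
```

>>> carry_out:
  motion: [0.0035, 0, 0.0035, 0, 1, 0, -1, 0.0056, 0, 0.0058, 0, 0, 0, -1, 0.0056, 0, 0.0058, 0, 0, 0, -1, 0.0056, 0, 0.0058, 0, 0, 0, -1, 0.0056, 0, 0.0058, 0, 0, 0, -1]

```text
t: 7.35
tool_pos: [0.5987, -0.2142, 0.101]
orientation: [-1.398, 0.842, -0.842]
force: [-3.7, 1.3, 3.9]
opening: 0.0163
```

```bash
python3 -c "
from h import *
plan(.5613+.065*.964,-.2033-.065*.267,.102,.48,vmax=.008,g=-1)
"
```

```text
t 7.35 pos [ 0.5987 -0.2142  0.101 ] ang 0.4883 tilt [-0.002 -1.     0.003] F [-3.7  1.3  3.9] tq [ 0.23  0.7  -0.45] op 0.0163 q [-0.43  0.32  1.52  0.    1.3  -0.92]
0.0054,-0.0003,0.0059,-0.19,0.48,-0.12,-1,
0.0053,-0.0003,0.006,-0,0,0,-1,
0.0053,-0.0003,0.006,0,0,0,-1,
0.0014,-0.0001,0.0016,0,0,0,-1,
0,0,0,0,0,0,-1,
-> [ 0.624  -0.2207  0.102 ]
```

>>> carry_out:
  motion: [0.0054, 0, 0.0059, 0, 0, 0, -1, 0.0054, 0, 0.006, 0, 0, 0, -1, 0.004, 0, 0.0045, 0, 0, 0, -1, 0.003, 0, 0.003, 0, 0, 0, -1, 0.003, 0, 0.003, 0, 0, 0, -1]

```text
t: 7.85
tool_pos: [0.6243, -0.2216, 0.1007]
orientation: [-1.403, 0.857, -0.828]
force: [-32.5, 9.9, 26.9]
opening: 0.0163
```

```bash
python3 -c "
from h import *
plan(.5613+.065*.964,-.2033-.065*.267,.102,.48,vmax=.008,g=-1)
"
```

```text
t 7.85 pos [ 0.6243 -0.2216  0.1007] ang 0.488 tilt [-0.014 -1.    -0.011] F [-32.5   9.9  26.9] tq [ 1.71  5.96 -0.39] op 0.0163 q [-0.42  0.41  1.42  0.    1.34 -0.91]
-0.001,-0.0013,0.0001,0.61,0.45,-0.82,-1,
0,0,0,-0,0,0,-1,
0,0,0,0,0,-0,-1,
0,0,0,0,0,0,-1,
0,0,0,0,0,0,-1,
-> [ 0.624  -0.2207  0.102 ]
```

>>> carry_out:
  motion: [-0.001, 0, -0.001, 0, 0, 0, -1, 0, 0, 0, 0, 0, 0, -0.5, 0, 0, 0, 0, 0, 0, -0.2, 0, 0, 0, 0, 0, 0, -0.1, 0, 0, 0, 0, 0, 0, 0]

```text
t: 8.35
tool_pos: [0.6244, -0.2214, 0.1006]
orientation: [-1.403, 0.856, -0.828]
force: [0.1, -0.1, -0.3]
opening: 0.0424
```

```bash
python3 -c "
from h import *
from plant import imaging
plan(.6243,-.2216,.17,.488,vmax=.03,g=0)
crop(imaging.read_camera('side'),290,430,210,310,5.5,'pics/i2.png')
"
```

```text
t 8.35 pos [ 0.6244 -0.2214  0.1006] ang 0.4892 tilt [-0.014 -1.    -0.01 ] F [ 0.1 -0.1 -0.3] tq [-0.12  0.04 -0.05] op 0.0424 q [-0.42  0.41  1.42  0.    1.33 -0.91]
-0.0004,-0.03,-0.0004,0.57,0.07,-0.78,0,
0,-0.03,-0.0001,-0,0,0,0,
0,-0.0094,-0,-0,0,-0,0,
0,0,0,0,0,0,0,
0,0,0,0,0,0,0,
-> [ 0.6243 -0.2216  0.17  ]
```

View pics/i2.png

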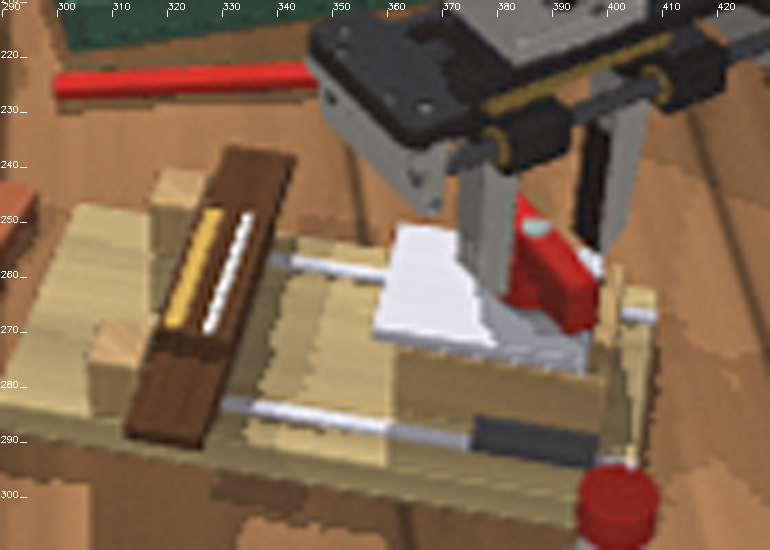

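>>> carry_out:
  motion: [0, -0.03, 0, 0.5, 0, -0.7, 0, 0, -0.03, 0, 0, 0, 0, 0, 0, -0.02, 0, 0, 0, 0, 0, -0.01, 0, -0.03, 0, 8.5, 0, 0.3, -0.006, 0, -0.04, 0, 8.5, 0, 0.3]

```text
t: 8.9
tool_pos: [0.5554, -0.2327, 0.1803]
orientation: [-1.292, 1.071, -1.065]
force: [-0.1, 0.0, 0.0]
opening: 0.0577
```

```bash
python3 -c "
from h import *
plan(.4965,-.1878,.17,-.275,vmax=.04,g=0.3)
"
```

```text
t 8.9 pos [ 0.5554 -0.2327  0.1803] ang 0.1901 tilt [-0.003 -1.    -0.001] F [-0.1  0.   0. ] tq [-0.07  0.06 -0.02] op 0.0577 q [-0.48  0.17  1.55  0.    1.42 -0.67]
-0.0295,0.0057,-0.0264,0.04,8.5,-0.05,0.3,
-0.022,0.0049,-0.0265,0.04,8.5,-0.05,0.3,
0,0,0,0.04,8.5,-0.05,0.3,
0,0,0,0.01,1.15,-0.01,0.3,
0,0,0,-0,0,-0,0.3,
-> [ 0.4965 -0.1878  0.17  ]
```

>>> carry_out:
  motion: [-0.027, 0.004, -0.021, 0, 8.5, 0, 0.3, -0.02, 0.004, -0.022, 0, 8.5, 0, 0.3, 0, 0, 0, 0, 8, 0, 0.3, 0, 0, 0, 0, 0, 0, 0.3, 0, 0, 0, 0, 0, 0, 0.3]

```text
t: 9.4
tool_pos: [0.5016, -0.1904, 0.1715]
orientation: [-1.077, 1.398, -1.393]
force: [-0.2, 0.0, 0.6]
opening: 0.0602
```

```bash
python3 -c "
from h import *
from plant import imaging
plan(.4965,-.1878,.12,-.275,vmax=.025,g=0.3)
crop(imaging.read_camera('side'),280,400,200,300,6,'pics/j2.png')
crop(imaging.read_camera('top'),340,440,120,240,5,'pics/j1.png')
"
```

```text
t 9.4 pos [ 0.5016 -0.1904  0.1715] ang -0.2564 tilt [-0.002 -1.    -0.002] F [-0.2  0.   0.6] tq [-0.04  0.08 -0.02] op 0.0602 q [-0.46  0.    1.74  0.    1.4  -0.2 ]
-0.0005,0.0249,-0.0027,0.13,1.06,-0.11,0.3,
-0.0005,0.0248,-0.0027,-0,-0,0,0.3,
-0,0.0018,-0.0002,0,-0,-0,0.3,
0,0,0,0,-0,-0,0.3,
0,0,0,0,-0,-0,0.3,
-> [ 0.4965 -0.1878  0.12  ]
```

View pics/j2.png

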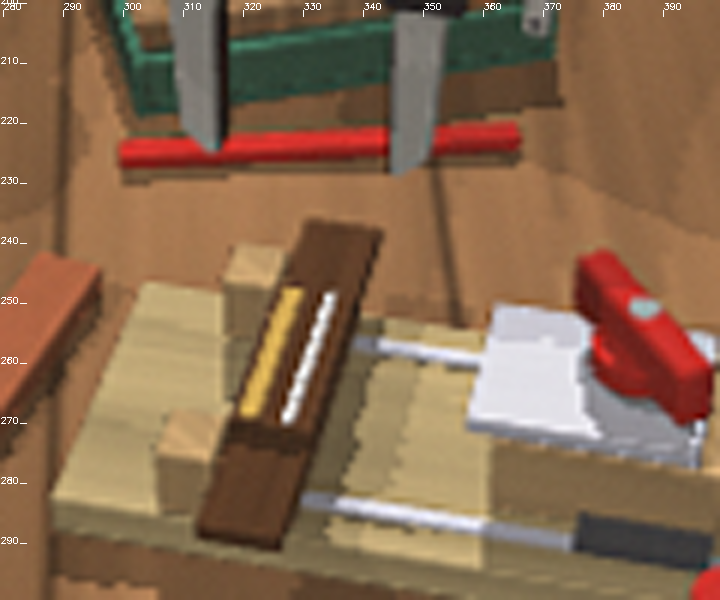

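View pics/j1.png

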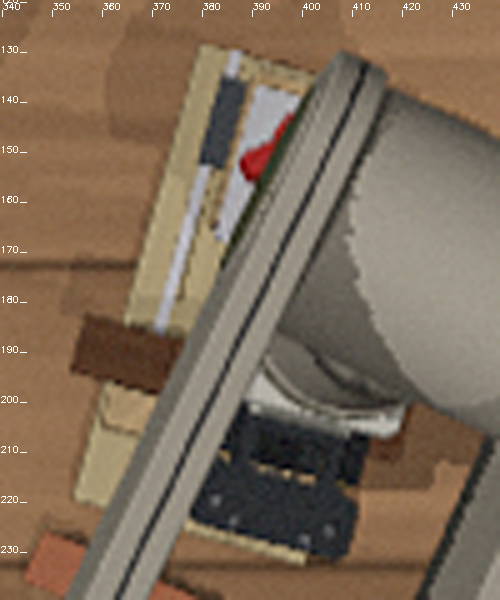

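```bash
python3 -c "
from h import *
P=np.array([.5016,-.1904,.1525]);A=-.2564;z=np.array([np.cos(A),np.sin(A),0]);x=np.array([np.sin(A),-np.cos(A),0])
for s in(-1,1):
  for t in(.0301,.0476):
    print(s,t,((proj('side',[P+s*z*t+x*.0075,P+s*z*t-x*.0075])-[280,200]+.5)*6).round().tolist())
b=lambda x,y:un((x,y),(280,200),6)
side=[('side',(-.016,.09,.046),b(308,220)),('side',(.016,.09,.046),b(384,232)),('side',(-.016,-.09,.046),b(197,530)),('side',(.016,-.09,.046),b(282,547))]
p,f=fit(side,[.49,-.19,-.27]);print(p,f.round(1).tolist())
a=lambda x,y:un((x,y),(350,165),8)
top=[('top',(.016,.09,.046),a(57,145)),('top',(-.016,.09,.042),a(32,232)),('top',(.016,-.09,.046),a(578,285)),('top',(-.016,-.09,.042),a(553,375))]
p,f=fit(top,[.49,-.19,-.27]);print(p,f.round(1).tolist())
"
```

```text
-1 0.0301 [[223.0, 147.0], [232.0, 122.0]]
-1 0.0476 [[175.0, 140.0], [185.0, 116.0]]
1 0.0301 [[389.0, 168.0], [396.0, 142.0]]
1 0.0476 [[437.0, 174.0], [444.0, 148.0]]
[ 0.49675651 -0.19237628 -0.27434849] [[-0.1, 0.0], [0.1, -0.1], [-0.3, 0.2], [0.2, -0.2]]
[ 0.49652461 -0.18612186 -0.2668139 ] [[-0.2, -0.5], [-0.3, 0.3], [0.4, -0.2], [0.1, 0.3]]
```

>>> carry_out:
  motion: [0, 0.025, -0.0025, 0.1, 0.8, -0.1, 0.3, 0, 0.025, -0.0025, 0, 0, 0, 0.3, 0, 0.02, 0, 0, 0, 0, 0.3, 0, 0.01, 0, 0, 0, 0, 0.3, 0, 0, 0, 0, 0, 0, 0.3]

```text
t: 10.0
tool_pos: [0.5009, -0.1915, 0.091]
orientation: [-1.072, 1.394, -1.401]
force: [0.7, 0.2, -0.8]
opening: 0.0603
```

```bash
python3 -c "
from h import *
from plant import imaging
plan(.4967,-.189,.05,-.271,vmax=.02,g=0.3)
crop(imaging.read_camera('side'),280,400,200,300,6,'pics/k2.png')
"
```

```text
t 10.0 pos [ 0.5009 -0.1915  0.091 ] ang -0.2602 tilt [ 0.001 -1.     0.005] F [ 0.7  0.2 -0.8] tq [-0.02  0.14  0.02] op 0.0603 q [-0.46  0.08  1.82  0.    1.24 -0.2 ]
-0.0007,0.0198,-0.0024,-0.27,0.62,0.05,0.3,
-0.0006,0.0199,-0.0023,0,-0,-0,0.3,
-0,0.0013,-0.0001,0,-0,0,0.3,
0,0,0,-0,-0,0,0.3,
0,0,0,0,-0,0,0.3,
-> [ 0.4967 -0.189   0.05  ]
```

View pics/k2.png

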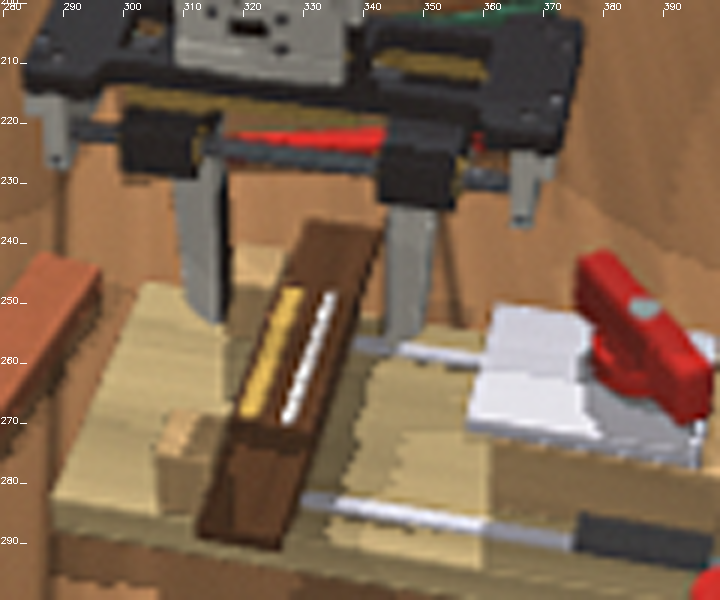

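>>> carry_out:
  motion: [-0.0005, 0.02, -0.0025, -0.2, 0.6, 0, 0.3, -0.0005, 0.02, -0.0025, 0, 0, 0, 0.3, 0, 0.004, 0, 0, 0, 0, 0.3, 0, 0, 0, 0, 0, 0, 0.3, 0, 0, 0, 0, 0, 0, 0.3]

```text
t: 10.55
tool_pos: [0.5023, -0.1922, 0.0539]
orientation: [-1.065, 1.393, -1.413]
force: [-0.5, 0.0, 0.7]
opening: 0.0603
```

```bash
python3 -c "
from h import *
plan(.4967,-.189,.05,-.271,vmax=.02,g=0.3)
"
```

```text
t 10.55 pos [ 0.5023 -0.1922  0.0539] ang -0.2684 tilt [ 0.003 -1.     0.012] F [-0.5  0.   0.7] tq [-0.06  0.06  0.  ] op 0.0603 q [-0.46  0.12  1.85 -0.    1.16 -0.19]
-0.0016,0.0038,-0.0063,-0.68,0.15,0.16,0.3,
0,0,0,0,0,-0,0.3,
0,0,0,0,0,-0,0.3,
0,0,0,0,0,-0,0.3,
0,0,0,0,0,-0,0.3,
-> [ 0.4967 -0.189   0.05  ]
```

>>> carry_out:
  motion: [-0.0015, 0.003, -0.0065, -0.7, 0, 0.1, 0.3, 0, 0.001, -0.001, 0, 0, 0, 0.1, 0, 0, 0, 0, 0, 0, -0.1, 0, 0, 0, 0, 0, 0, -0.15, 0, 0, 0, 0, 0, 0, -0.15]
  squeeze: 15

```text
t: 11.05
tool_pos: [0.4972, -0.1896, 0.0531]
orientation: [-1.069, 1.4, -1.407]
force: [0.5, -0.7, 0.7]
opening: 0.0399
```

```bash
python3 -c "
from h import *
from plant import imaging
plan(.4967,-.189,.05,-.271,vmax=.02,g=-1)
crop(imaging.read_camera('side'),290,370,220,300,8,'pics/l2.png')
"
```

```text
t 11.05 pos [ 0.4972 -0.1896  0.0531] ang -0.2681 tilt [ 0.002 -1.     0.004] F [ 0.5 -0.7  0.7] tq [-0.15  0.09 -0.01] op 0.0399 q [-0.46  0.12  1.86 -0.    1.16 -0.19]
-0.0004,0.0031,-0.0006,-0.22,0.17,0.11,-1,
0,0,0,-0,0,0,-1,
0,0,0,0,0,0,-1,
0,0,0,0,0,0,-1,
0,0,0,0,0,0,-1,
-> [ 0.4967 -0.189   0.05  ]
```

View pics/l2.png

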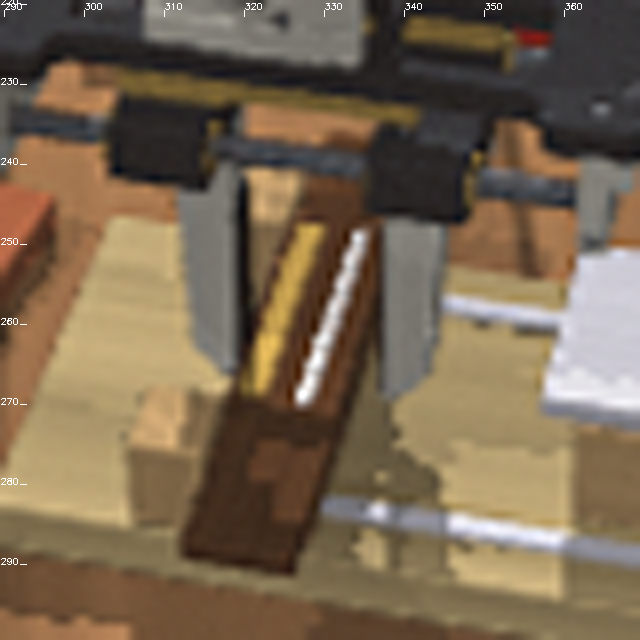

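>>> carry_out:
  motion: [0, 0.0035, 0, -0.2, 0, 0.1, -0.15, 0, 0, 0, 0, 0, 0, -0.3, 0, 0, 0, 0, 0, 0, -0.4, 0, 0, 0, 0, 0, 0, -0.6, 0, 0, 0, 0, 0, 0, -0.6]
  squeeze: 20

```text
t: 11.6
tool_pos: [0.4973, -0.1896, 0.0495]
orientation: [-1.07, 1.404, -1.404]
force: [-0.5, 0.8, 1.2]
opening: 0.0319
```

```bash
python3 -c "
from h import *
plan(.4967,-.189,.15,-.271,vmax=.01,g=-.6)
"
```

```text
t 11.6 pos [ 0.4973 -0.1896  0.0495] ang -0.2681 tilt [ 0. -1. -0.] F [-0.5  0.8  1.2] tq [-0.06  0.13 -0.  ] op 0.0319 q [-0.46  0.13  1.85 -0.    1.16 -0.19]
-0,-0.01,-0.0001,0,0.17,0,-0.6,
-0,-0.01,-0.0001,-0,0,0,-0.6,
-0,-0.01,-0.0001,0,-0,0,-0.6,
-0,-0.01,-0.0001,0,-0,0,-0.6,
-0,-0.01,-0.0001,0,-0,0,-0.6,
-> [ 0.497  -0.1893  0.0995]
```

>>> carry_out:
  motion: [0, -0.004, 0, 0, 0, 0, -0.6, 0, -0.006, 0, 0, 0, 0, -0.6, 0, -0.012, 0, 0, 0, 0, -0.6, 0, -0.018, 0, 0, 0, 0, -0.6, 0, -0.02, 0, 0, 0, 0, -0.6]

```text
t: 12.1
tool_pos: [0.4947, -0.1884, 0.1097]
orientation: [-1.073, 1.41, -1.399]
force: [0.4, 0.1, -0.9]
opening: 0.0318
```

```bash
python3 -c "
from h import *
from plant import imaging
plan(.4967,-.189,.15,-.271,vmax=.02,g=-.6)
crop(imaging.read_camera('side'),280,400,200,300,6,'pics/m2.png')
"
```

```text
t 12.1 pos [ 0.4947 -0.1884  0.1097] ang -0.2681 tilt [-0.001 -1.    -0.007] F [ 0.4  0.1 -0.9] tq [-0.02  0.12  0.02] op 0.0318 q [-0.46  0.05  1.82 -0.    1.28 -0.19]
0,-0.02,0.0009,0.38,0.17,-0.07,-0.6,
0.0001,-0.02,0.001,0,0,-0,-0.6,
0,-0.0003,0,0,0,0,-0.6,
0,0,0,0,0,0,-0.6,
0,0,0,0,0,0,-0.6,
-> [ 0.4967 -0.189   0.15  ]
```

View pics/m2.png

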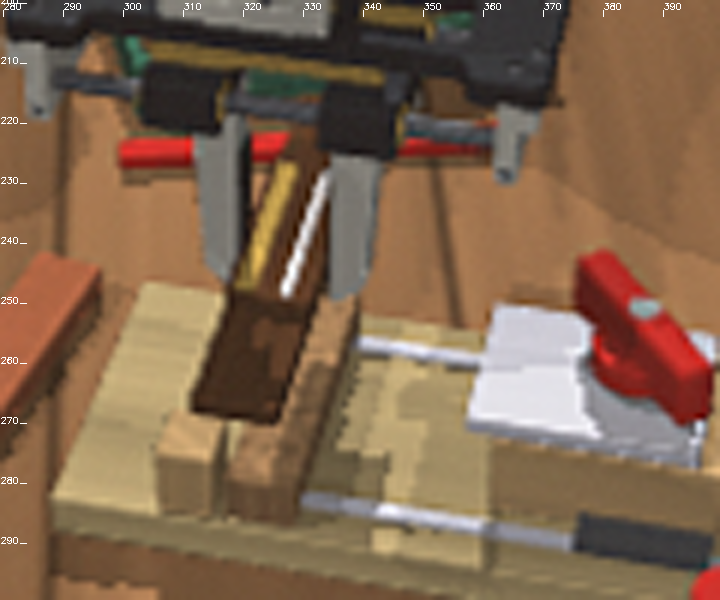

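```bash
python3 -c "
from h import *
for n,b in(('top',(195,335,140,245)),('side',(280,380,155,225))):
  im=cv2.imread(f'pics/{n}0.png'); s=5.5 if n=='top' else 7
  crop(im,*b,s,f'pics/n_{n}.png'); o=cv2.imread(f'pics/n_{n}.png')
  P=(.5114,.1715,.1823)
  def box(x0,x1,y0,y1,z,col):
    p=proj(n,T(P,[(x0,y0,z),(x1,y0,z),(x1,y1,z),(x0,y1,z)])); p=((p+.5-[b[0],b[2]])*s).round().astype(int)
    cv2.polylines(o,[p],True,col,1)
  box(-.1,.1,-.12,.12,.03,(255,0,0))
  for y in(-.065,.065): box(-.094,.094,y-.01,y+.01,.02,(0,255,255))
  cv2.imwrite(f'pics/n_{n}.png',o)
"
```

```text
(no output)
```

View pics/n_top.png

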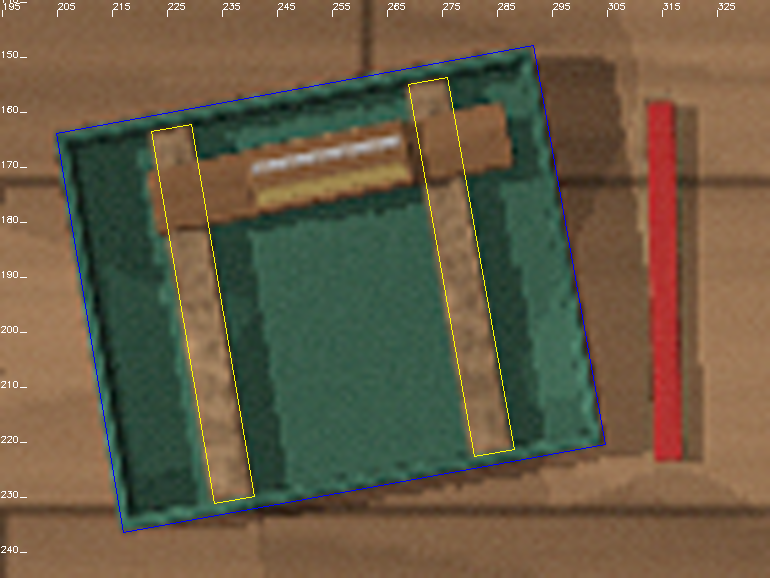

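View pics/n_side.png

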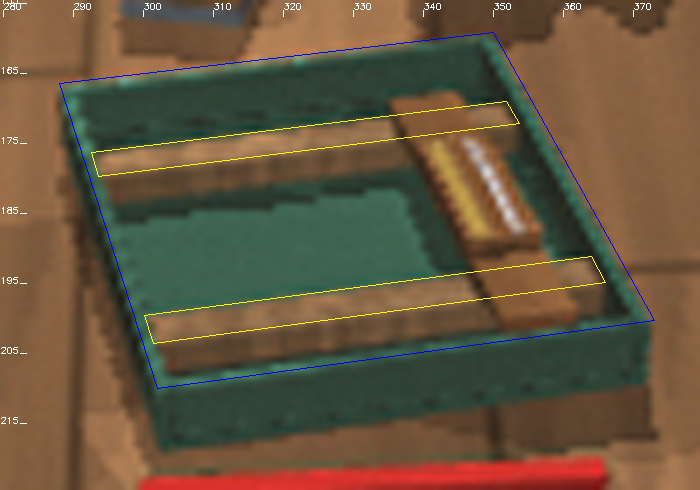

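>>> carry_out:
  motion: [0, -0.025, 0.001, 0, 0, 0, -0.6, 0, -0.025, 0.001, 0, 0, 0, -0.6, 0, -0.01, 0, 0, 0, 0, -0.6, -0.02, 0, 0, 0, 0, 0, -0.6, -0.03, 0, 0, 0, -3, 0, -0.6]

```text
t: 12.65
tool_pos: [0.5132, -0.1443, 0.1797]
orientation: [-1.096, 1.364, -1.374]
force: [-0.1, 0.1, -1.4]
opening: 0.0319
```

```bash
python3 -c "
from h import *
plan(.467,.162,.13,.182,vmax=.04,wmax=5,g=-.6,calls=2)
"
```

```text
t 12.65 pos [ 0.5132 -0.1443  0.1797] ang -0.2197 tilt [ 0.002 -1.     0.005] F [-0.1  0.1 -1.4] tq [-0.07  0.09  0.05] op 0.0319 q [-0.37 -0.02  1.75 -0.    1.41 -0.15]
-0.0368,0.0062,-0.0143,-0.06,-5,0.04,-0.6,
-0.0379,0.0062,-0.011,-0.06,-5,0.04,-0.6,
-0.0388,0.0063,-0.0077,-0.06,-5,0.04,-0.6,
-0.0393,0.0063,-0.0043,-0.06,-5,0.04,-0.6,
-0.0395,0.0063,-0.0008,-0.04,-3.02,0.02,-0.6,
-> [0.4838 0.051  0.148 ]
-0.0395,0.0063,0.0013,-0,-0,-0,-0.6,
-0.0395,0.0063,0.0013,-0,-0,-0,-0.6,
-0.0333,0.0053,0.0011,-0,-0,-0,-0.6,
0,0,0,-0,-0,0,-0.6,
0,0,0,-0,-0,-0,-0.6,
-> [0.467 0.162 0.13 ]
```

>>> carry_out:
  motion: [-0.037, 0.004, -0.0145, 0, -5, 0, -0.6, -0.038, 0.004, -0.011, 0, -5, 0, -0.6, -0.039, 0.004, -0.0075, 0, -5, 0, -0.6, -0.039, 0.004, -0.0045, 0, -5, 0, -0.6, -0.039, 0.005, -0.001, 0, -3, 0, -0.6]

```text
t: 13.15
tool_pos: [0.4825, 0.0553, 0.1568]
orientation: [-1.293, 1.057, -1.072]
force: [0.0, 0.4, -0.4]
opening: 0.0318
```

```bash
python3 -c "
from h import *
plan(.467,.162,.12,.182,vmax=.035,wmax=5,g=-.6,calls=1)
"
```

```text
t 13.15 pos [0.4825 0.0553 0.1568] ang 0.1939 tilt [ 0.006 -1.     0.007] F [ 0.   0.4 -0.4] tq [-0.04 -0.04 -0.05] op 0.0318 q [ 0.01 -0.14  1.9  -0.    1.37 -0.18]
-0.0331,0.0111,0.0016,-0.41,0.68,0.33,-0.6,
-0.0331,0.0113,0.0012,-0,0,-0,-0.6,
-0.0331,0.0113,0.0012,-0,0,-0,-0.6,
-0.0085,0.0029,0.0003,-0,0,0,-0.6,
0,0,0,-0,0,0,-0.6,
-> [0.467 0.162 0.12 ]
```

>>> carry_out:
  motion: [-0.033, 0.011, 0.0015, -0.4, 0.6, 0.3, -0.6, -0.033, 0.011, 0.001, 0, 0, 0, -0.6, -0.022, 0.01, 0.001, 0, 0, 0, -0.6, -0.004, 0.003, 0, 0, 0, 0, -0.6, 0, 0, 0, 0, 0, 0, -0.6]

```text
t: 13.65
tool_pos: [0.465, 0.1539, 0.1181]
orientation: [-1.295, 1.068, -1.066]
force: [-0.0, 0.3, -0.8]
opening: 0.0317
```

```bash
python3 -c "
from h import *
from plant import imaging
plan(.467,.162,.07,.182,vmax=.02,wmax=5,g=-.6,calls=1)
crop(imaging.read_camera('side'),270,390,130,230,6,'pics/o2.png')
crop(imaging.read_camera('top'),195,335,130,245,5,'pics/o1.png')
"
```

```text
t 13.65 pos [0.465  0.1539 0.1181] ang 0.1918 tilt [-0.    -1.    -0.001] F [-0.   0.3 -0.8] tq [-0.04  0.05  0.02] op 0.0317 q [ 0.21 -0.08  1.92  0.    1.3   0.02]
-0.0031,0.0197,0.0014,0.07,0.56,-0.02,-0.6,
-0.0031,0.0197,0.0014,-0,-0,-0,-0.6,
-0.0014,0.0087,0.0006,0,-0,0,-0.6,
0,0,0,0,-0,-0,-0.6,
0,0,0,0,-0,0,-0.6,
-> [0.467 0.162 0.07 ]
```

View pics/o2.png

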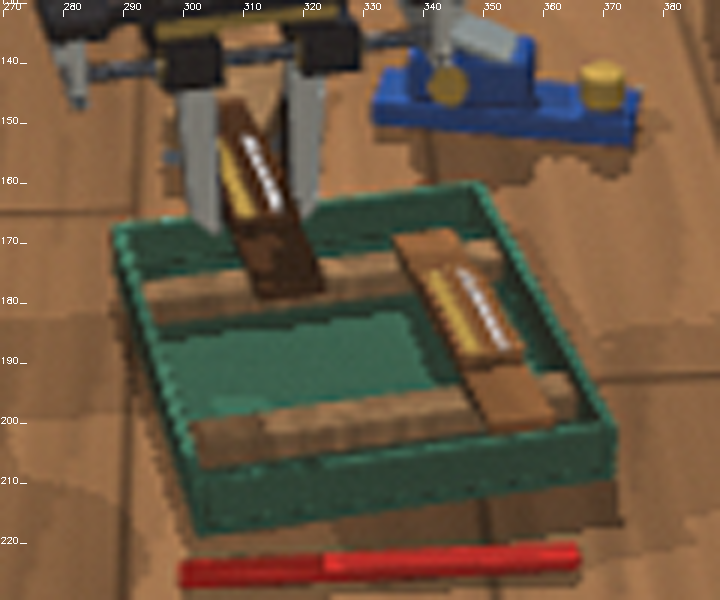

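View pics/o1.png

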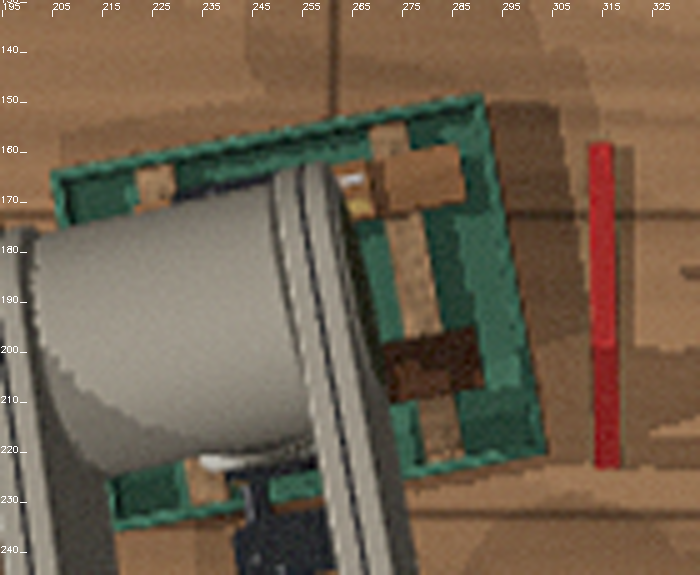

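>>> carry_out:
  motion: [-0.005, 0.016, 0.001, 0, 0.6, 0, -0.6, -0.004, 0.016, 0.001, 0, 0, 0, -0.6, -0.001, 0.006, 0, 0, 0, 0, -0.6, 0, 0, 0, 0, 0, 0, -0.6, 0, 0, 0, 0, 0, 0, -0.6]

```text
t: 14.25
tool_pos: [0.47, 0.1588, 0.0835]
orientation: [-1.282, 1.077, -1.084]
force: [-0.2, -0.1, -0.7]
opening: 0.0319
```

```bash
python3 -c "
from h import *
plan(.467,.162,.038,.182,vmax=.01,wmax=5,g=-.6,calls=1)
"
```

```text
t 14.25 pos [0.47   0.1588 0.0835] ang 0.173 tilt [ 0.001 -1.     0.006] F [-0.2 -0.1 -0.7] tq [-0.02  0.04 -0.06] op 0.0319 q [ 0.22 -0.02  1.94 -0.    1.22  0.05]
-0.0008,0.0099,-0.0006,-0.32,-0.52,0.06,-0.6,
-0.0008,0.01,-0.0005,-0,0,0,-0.6,
-0.0008,0.01,-0.0005,0,0,0,-0.6,
-0.0008,0.01,-0.0005,0,0,0,-0.6,
-0.0005,0.0057,-0.0003,0,0,0,-0.6,
-> [0.467 0.162 0.038]
```

>>> carry_out:
  motion: [-0.001, 0.012, -0.001, -0.3, -0.5, 0, -0.6, -0.001, 0.012, -0.001, 0, 0, 0, -0.6, -0.001, 0.01, -0.001, 0, 0, 0, -0.6, -0.001, 0.007, -0.001, 0, 0, 0, -0.6, 0, 0, 0, 0, 0, 0, -0.6]

```text
t: 14.75
tool_pos: [0.466, 0.1615, 0.0403]
orientation: [-1.289, 1.073, -1.076]
force: [0.4, 0.5, -0.7]
opening: 0.0318
```

```bash
python3 -c "
from h import *
plan(.467,.162,.033,.182,vmax=.005,wmax=5,g=-.6,calls=1)
"
```

```text
t 14.75 pos [0.466  0.1615 0.0403] ang 0.1814 tilt [ 0.001 -1.     0.002] F [ 0.4  0.5 -0.7] tq [-0.07  0.1  -0.01] op 0.0318 q [ 0.23  0.04  1.97 -0.    1.14  0.05]
-0.0002,0.0049,0.0007,-0.1,-0.03,0.06,-0.6,
-0.0001,0.0023,0.0003,-0,-0,0,-0.6,
0,0,0,0,-0,-0,-0.6,
0,0,0,0,-0,-0,-0.6,
0,0,0,0,-0,-0,-0.6,
-> [0.467 0.162 0.033]
```

>>> carry_out:
  motion: [0, 0.003, 0.0005, -0.1, 0, 0, -0.6, 0, 0.003, 0, 0, 0, 0, -0.6, 0, 0.002, 0, 0, 0, 0, -0.6, 0, 0.001, 0, 0, 0, 0, -0.6, 0, 0.001, 0, 0, 0, 0, -0.6]

```text
t: 15.25
tool_pos: [0.4667, 0.1619, 0.0314]
orientation: [-1.291, 1.074, -1.075]
force: [-8.1, -1.8, 14.7]
opening: 0.0318
```

```bash
python3 -c "
from h import *
from plant import imaging
plan(.467,.162,.031,.182,vmax=.005,wmax=5,g=-.6,calls=1)
crop(imaging.read_camera('side'),270,390,130,230,6,'pics/p2.png')
"
```

```text
t 15.25 pos [0.4667 0.1619 0.0314] ang 0.182 tilt [ 0.001 -1.    -0.001] F [-8.1 -1.8 14.7] tq [-0.4   1.56  0.04] op 0.0318 q [ 0.23  0.06  1.97 -0.    1.12  0.05]
-0.0001,0.0004,0.0003,0.04,0,0.07,-0.6,
0,0,0,-0,0,-0,-0.6,
0,0,0,-0,-0,0,-0.6,
0,0,0,0,-0,0,-0.6,
0,0,0,0,-0,0,-0.6,
-> [0.467 0.162 0.031]
```

View pics/p2.png

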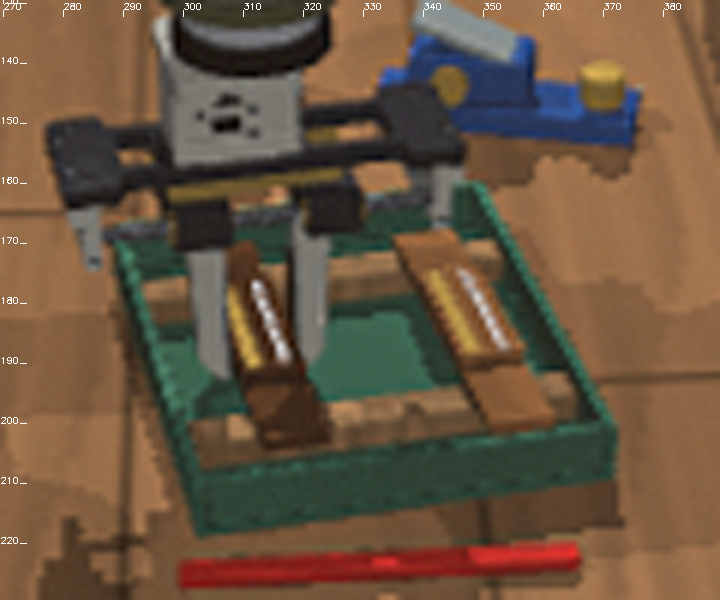

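>>> carry_out:
  motion: [0, -0.0005, 0, 0, 0, 0, -0.6, 0, 0, 0, 0, 0, 0, -0.3, 0, 0, 0, 0, 0, 0, -0.2, 0, 0, 0, 0, 0, 0, -0.1, 0, 0, 0, 0, 0, 0, 0]

```text
t: 15.8
tool_pos: [0.468, 0.1621, 0.0331]
orientation: [-1.289, 1.072, -1.076]
force: [-0.9, -0.6, -0.3]
opening: 0.0448
```

```bash
python3 -c "
from h import *
plan(.467,.162,.1,.182,vmax=.015,wmax=5,g=0,calls=1)
"
```

```text
t 15.8 pos [0.468  0.1621 0.0331] ang 0.182 tilt [ 0.001 -1.     0.002] F [-0.9 -0.6 -0.3] tq [-0.04  0.06  0.05] op 0.0448 q [ 0.23  0.05  1.96 -0.    1.12  0.05]
0,-0.015,-0.0002,-0.12,-0,0.07,0,
-0,-0.015,-0.0002,-0,0,-0,0,
-0,-0.015,-0.0002,-0,0,0,0,
-0,-0.015,-0.0002,-0,0,0,0,
-0,-0.0069,-0.0001,-0,0,0,0,
-> [0.467 0.162 0.1  ]
```

>>> carry_out:
  motion: [0, -0.006, 0.0005, 0, 0, 0, 0, 0, -0.01, 0.0005, 0, 0, 0, 0, 0, -0.015, 0.0005, 0, 0, 0, 0, 0, -0.02, 0, 0, 0, 0, 0, 0, -0.03, 0, 0, 0, 0, 0]

```text
t: 16.3
tool_pos: [0.4661, 0.1617, 0.1143]
orientation: [-1.296, 1.077, -1.073]
force: [0.6, -0.5, 0.2]
opening: 0.0464
```

>>> carry_out:
  motion: [0, -0.03, 0, 0, 0, 0, 0, 0, -0.03, -0.02, 0, 0, 0, 0, 0, -0.02, -0.04, 0, 0, 0, 0, 0, 0, -0.04, 0, 0, 0, 0, 0, 0, -0.01, 0, 0, 0, 0]

```text
t: 16.8
tool_pos: [0.3592, 0.1422, 0.2079]
orientation: [-1.284, 1.07, -1.078]
force: [0.4, -0.3, -0.8]
opening: 0.0463
```

```bash
python3 -c "
from h import *
from plant import imaging
plan(.2,.45,.23,.8,vmax=.045,g=0,calls=2)
a=imaging.read_camera('side');b=imaging.read_camera('top')
cv2.imwrite('pics/q2.png',a);cv2.imwrite('pics/q1.png',b)
"
```

```text
t 16.8 pos [0.3592 0.1422 0.2079] ang 0.1814 tilt [ 0.001 -1.     0.007] F [ 0.4 -0.3 -0.8] tq [-0.04  0.01  0.04] op 0.0463 q [ 0.25 -0.48  2.08 -0.    1.53  0.06]
-0.043,-0.003,-0.0131,-0.09,-8.5,0.04,0,
-0.0444,-0.0029,-0.0066,-0.09,-8.5,0.04,0,
-0.0449,-0.0029,0,-0.09,-8.5,0.04,0,
-0.0444,-0.0029,0.0067,-0.09,-8.5,0.04,0,
-0.0429,-0.0029,0.0132,-0.02,-1.45,0.01,0,
-> [0.2561 0.3416 0.2222]
-0.0426,-0.0029,0.0142,0,-0,-0,0,
-0.0426,-0.0029,0.0142,0,-0,0,0,
-0.0305,-0.0021,0.0102,0,-0,0,0,
0,0,0,0,-0,0,0,
0,0,0,0,-0,0,0,
-> [0.2  0.45 0.23]
```

View pics/q2.png

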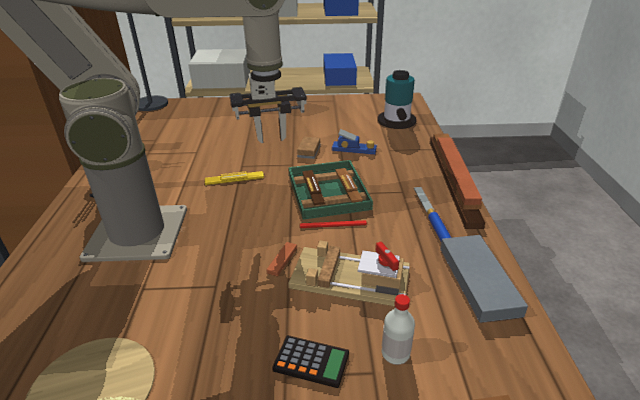

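View pics/q1.png

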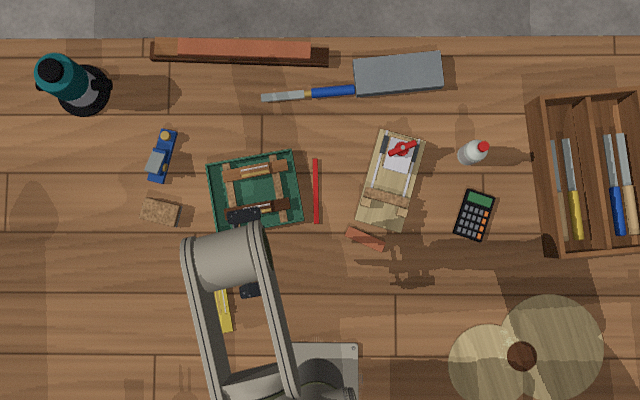

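>>> carry_out:
  motion: [-0.043, -0.003, -0.005, 0, -8, 0, 0, -0.044, -0.003, 0, 0, -8, 0, 0, -0.045, -0.003, 0.005, 0, -8, 0, 0, -0.044, -0.003, 0.01, 0, -8, 0, 0, -0.04, 0, 0.01, 0, 0, 0, 0]

```text
t: 17.4
tool_pos: [0.2864, 0.3501, 0.2228]
orientation: [-1.465, 0.63, -0.653]
force: [0.4, -0.9, -0.6]
opening: 0.0462
```

>>> carry_out:
  motion: [-0.03, 0, 0, 0, 0, 0, 0, -0.02, 0, 0, 0, 0, 0, 0, 0, 0, 0, 0, 0, 0, 0, 0, 0, 0, 0, 0, 0, 0, 0, 0, 0, 0, 0, 0, 0]

```text
t: 17.9
tool_pos: [0.2506, 0.3938, 0.222]
orientation: [-1.467, 0.625, -0.647]
force: [0.5, -0.3, 0.0]
opening: 0.0463
```

```bash
python3 -c "
from h import *
from plant import imaging
b=imaging.read_camera('top');a=imaging.read_camera('side')
x=cv2.resize(b[120:245,195:440],None,fx=3.2,fy=3.2,interpolation=cv2.INTER_CUBIC);cv2.imwrite('pics/r1.png',x)
crop(b,350,440,125,210,7,'pics/r3.png')
crop(a,280,420,150,310,3.7,'pics/r2.png')
o=cv2.imread('pics/top0.png'); print([(n,int(cv2.absdiff(b,o)[y0:y1,x0:x1].max(2).mean())) for n,(x0,x1,y0,y1) in dict(pencil=(308,325,155,226),offcut=(342,392,224,255),yellow=(208,235,262,335),calc=(450,497,185,245)).items()])
"
```

```text
[('pencil', 13), ('offcut', 4), ('yellow', 12), ('calc', 5)]
```

View pics/r1.png

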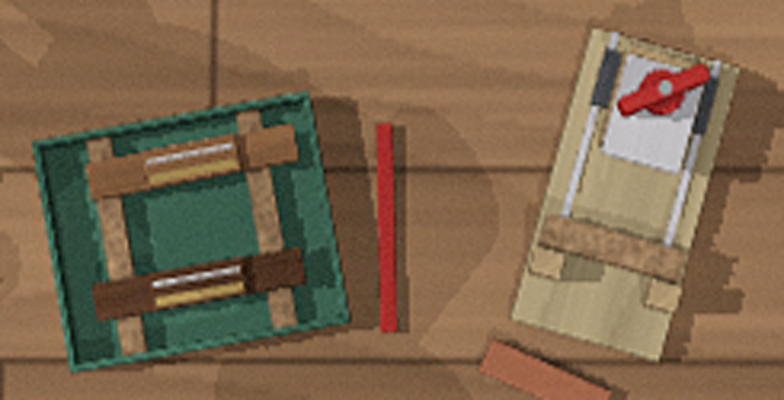

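View pics/r3.png

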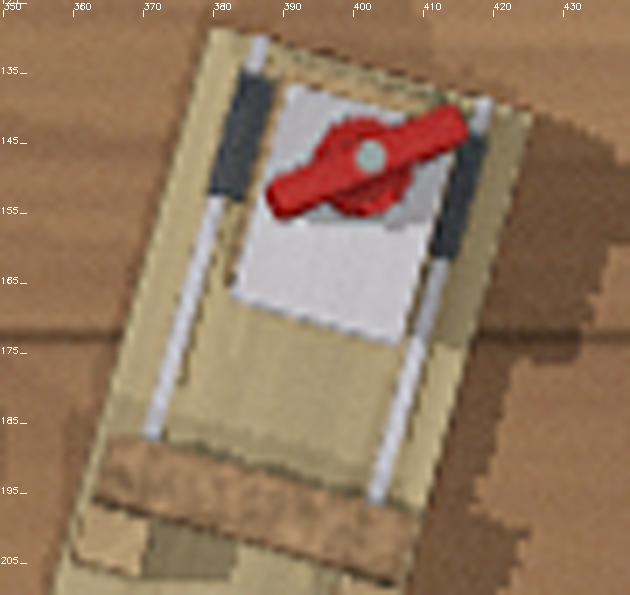

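View pics/r2.png

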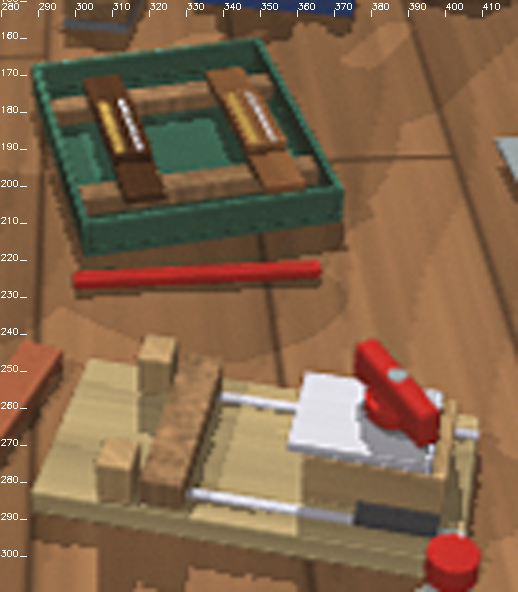

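```bash
python3 -c "
from plant import robot
print(robot.close_job())"
```

```text
the job is handed in; nothing more can be done
None
```

The job is done and handed in at about 18 s on the robot's clock, against the 51 s limit.

- **Knob:** I turned it anticlockwise until it met its stop at about 0.77 N m. In the last top picture the bar's angle gives a joint value of about 1.39 rad, which matches the 1.35 stop within measuring error.
- **Jaw:** I slid it back by the knob about 65 mm, until it met its stop at about 33 N sideways. The last pictures show it still fully back.
- **Bridge:** I lifted it level from the bed. I set it down with a contact force of about 15 N, where the calculated height said it would touch. The last pictures from both cameras show it right way up across both cork strips, in the empty half beside the other bridge, with the gripper clear.
- **Everything else:** Before-and-after pictures show no sign that the pencil, offcut, yellow look-alike or calculator moved. The other things look unmoved by eye.

**One thing went wrong:** on the first try at the knob the fingers pressed on something below the grip bar, most likely the knob's round hub, with about 14 N. I opened the gripper, raised it 12 mm and gripped the bar again higher up.

**One measurement disagreed:** the side and top cameras put the bridge about 6 mm apart along its length. I used a value in between, and the final pictures show the bridge lies well.

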